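# Lay tea for two on the teak board

### The arm

A 7-joint arm with a two-finger parallel gripper is mounted at the origin on the work surface. World frame = base frame: x ahead of the robot, y to its left, z up, the work surface at z = 0. Lengths are in m, angles in rad, forces in N, time in s.
With the tool pointing down it reaches from about 0.425 to 0.875 m from the base axis. Payload 4.7 kg.
Tool frame: the origin (TCP) lies on the mounting face of the last link; the fingertips stand 182 mm ahead of it and the grasp point (between the pads) lies 164 mm ahead of it; z points along the fingers, y is the direction in which the jaws open and shut (so a half turn about z gives the same grasp; the last joint's range is limited). The gripper opens to 87 mm and grips with 3 to 60 N. Pads are 19 mm wide; open, the fingers measure 117 mm over their backs; the gripper's body (75 mm by 190 mm) begins 51 mm behind the grasp point.
Start: joints at [1.149, 0.321, -0.07, 1.45, 0.023, 1.371, -0.057], TCP at [0.274, -0.589, 0.405] pointing down, gripper open.
Joint ranges: [-2.86, 2.86], [-0.3, 2.09], [-1.38, 1.24], [0.06, 2.45], [-1.56, 4.7], [0.09, 2.05], [-2.69, 2.69]. Speed limits (rad/s): [2.57, 2.57, 3.14, 3.14, 3.14, 3.14, 3.14].

### API

Orientations are given as a rotation vector (axis times angle).
In Python, from bench import ctrl gives the robot as it stands. The module is installed in compiled form; this text tells all that it offers.
- The arm moves only by the tool play_rows, never from a script. Its argument "targets" is text: rows parted by semicolons, each of 7 numbers parted by spaces: the shift along the tool's x, y, z in cm, then the turn, a rotation vector about the tool's x, y, z in rad, then the opening, from -1 (shut) to 1 (fully open). In form: x y z ax ay az grip; .... A call has 1 to 20 rows; each row shifts and turns the pose as measured when the row begins, along the tool's axes as they then stand; what a row does not reach is not made up. A row lasts 1/8 s, in which the tool goes at most 62.5 mm and 10.7 degrees, less where a joint would pass 70% of its speed; a pose out of reach is approached as far as the arm can. A call is refused whole if a number of a shift passes 6.25 or a number of a turn 0.188, either way. A call with a gripper value outside its range is refused whole. The fingers move at their own pace and stop on an object; "newtons" is the grip in N (left out, the last holds). Time passes only in rows, so rows that do not move let the fingers close. It gives the time, the measured TCP pose, the force and the opening at its end, in the units of the state.
- ctrl.get_state(): the state, without advancing time (a new reading comes with each control period).
- ctrl.get_image(name): name is "side" or "top" or "wrist"; returns a dict with "pixels" (384x512x3 uint8, blue, green, red), "depth" (384x512 float32, m along the optical axis (not along the pixel's ray), 0 where there is no reading), "intrinsics" (3x3 intrinsics, pixels), "R" (3x3) and "t" (3): a world point X has camera coordinates R X + t. Camera axes: x right, y down, z forward; pixel columns grow to the right and rows downward; lengths in m; the calibration is good to about 2 mm. The wrist camera is an equidistant fisheye: a pixel r from the principal point sees the ray r / f radians off the axis. A picture is of the moment at which its call begins.
- ctrl.close_job(): hands the job in, once; it reports no verdict.
The state is a dict: "time": time; "joint_positions": joint angles; "qd": joint speeds; "joint_torque": joint torques, N m; "position": TCP position; "tool_rot": TCP orientation; "ft_force": force on the tool from outside, world axes, zero at the start; "torque": the same for the moment, N m; "grip_width": opening from 0.0 (shut) to 1.0 (fully open).
Only numpy, scipy, OpenCV 4.12 (cv2) and the standard library are available. Lean on these libraries where they do the work, as an engineer would, in place of code of your own. Each camera call takes 0.05 s, during which the arm holds its last target.

### The job

Lay tea for two on the teak board: put the trivet flat on the board midway between the two turquoise saucers and stand the teapot in the middle of it, stand the tall waisted tea glass in the middle of the larger saucer and the short waisted one in the middle of the smaller saucer, and lay the sugar tongs flat across the open top of the sugar bowl, centred on it. Keep the pot and glasses upright, set each thing down rather than dropping it, and leave the saucers, the sugar bowl and the straight glass of teaspoons where they stand.

Things in the scene. Friction and masses are not known exactly. Their poses are not given: they have to be found in the camera images.
- board: Teak board 440 x 980 mm (x, y) with a level top 30 mm above its origin, which is at the centre of its underside on the countertop (z = 0); fixed. All the loose things below start standing on it.
- trivet_center (a point): Dark hard silicone trivet, flat on the board: a ring, outer diameter 136 mm, inner 104, 12 mm thick, with one straight bridge across its middle, 20 mm wide and 12 thick. Each side of the bridge is a through hole 42 mm wide, so part-open fingers can pinch the bridge across its 20 mm. 0.13 kg. Point: its centre, 6 mm above its underside; x along the bridge, z up.
- teapot_center (a point): Steel teapot, flat base 110 mm wide, body 128, height 148. A fixed arched handle stands over the lid: its top is a straight black grip bar along x, 70 mm long, 14 wide (y), 16 high, its centre 66 mm above this point, with 40 mm free beneath it. The spout reaches 91 mm from the axis to +x. 0.55 kg. Point: on the axis, half-way up, 74 mm above the base; z up.
- glass_tall_center (a point): The tall waisted (tulip-shaped) clear tea glass, round, 78 mm high: base 44 mm diameter, belly 53 at 12 mm up, straight waist 39 mm from 34 to 56 mm up, rim 44. 0.14 kg. The point is on its axis half-way up, 39 mm above its base; z up.
- glass_short_center (a point): The short waisted (tulip-shaped) clear tea glass, round, 54 mm high: base 36 mm diameter, belly 43 at 9 mm up, straight waist 32 mm from 24 to 38 mm up, rim 37. 0.09 kg. The point is on its axis half-way up, 27 mm above its base; z up.
- tongs_center (a point): Stiff steel sugar tongs lying flat: a U of two straight parallel arms joined by a round bow, about 120 mm long (x, bow towards -x), 28 mm wide over the arms (y), 12 mm high; the arms do not give when pinched across the 28 mm. 0.05 kg. The point is the middle of length and width, half-way up (6 mm above the underside); z up.
- saucer_large: The larger turquoise ceramic saucer, 130 mm diameter, rim 16 mm high, with a flat well about 80 mm across whose floor is 5 mm above the underside. Loose, 0.24 kg. Origin at the centre of its underside, z up.
- saucer_small: The smaller turquoise ceramic saucer, 104 mm diameter, rim 14 mm high, with a flat well about 64 mm across whose floor is 5 mm above the underside. Loose, 0.16 kg; stands about 0.33 m from the larger one, centre to centre. Origin at the centre of its underside, z up.
- sugar_bowl: Open white round bowl holding sugar cubes, rim 84 mm outer diameter and 48 mm above its underside; the cubes end 16 mm below the rim. Loose, 0.30 kg. Origin at the centre of its underside, z up.
- spoon_glass_center (a point): The third glass: straight-sided, clear, 68 mm diameter and 90 mm high, holding three steel teaspoons that stick up to about 155 mm above its base and lean out to about 35 mm from its axis. Loose. The point is on its axis 45 mm above its base; z up.
Not all that is in view belongs to the job. Leave any blue or purple look-alike of the part that bears teapot_center alone.

How it is judged:
By the outcome, as a careful person would: the job done as asked, in the order asked, and still so for the second after the job is handed in, with the robot touching nothing.
It also fails if it takes over 141 s, if anything falls off the work surface, if the arm or the gripper's body presses on something with over 40 N, if the wrist force passes 120 N, or if a joint passes its speed limit or range.

## Working session

There is one attempt and no reset: what is moved stays moved. The work goes in short steps, Python scripts to look and compute and a tool call to move; the robot and the scene stay as the last step left them, time stands still between calls to the robot, and variables do not carry over. Pictures are saved under pics/ and viewed, and the job is handed in when it is done.

Besides the shell and the picture viewer there is one more tool, called after ">>>" by a JSON object that holds its "fn" and its "kwargs", one argument or row to a line. play_rows: Moves the arm, as the interface text tells. Its arguments: {"type":"object","properties":{"targets":{"type":"string"},"newtons":{"type":"number"}},"required":["targets"]}

```bash
mkdir -p pics; cat > h.py <<'E'
import numpy as np, cv2
from bench import ctrl
from scipy.spatial.transform import Rotation as Ro
def grab(n):
    im=ctrl.get_image(n); np.savez('%s.npz'%n,**im); return im
def load(n): return dict(np.load('%s.npz'%n))
def px(im,u,v,z=None):
    """pixel -> world by depth, or by plane height z"""
    K=im['intrinsics'];d=np.array([(u-K[0,2])/K[0,0],(v-K[1,2])/K[1,1],1.])
    R,t=im['R'],im['t'];C=-R.T@t;D=R.T@d
    if z is None: return C+D*im['depth'][int(round(v)),int(round(u))]
    return C+D*(z-C[2])/D[2]
def cloud(im):
    K=im['intrinsics'];v,u=np.mgrid[:384,:512];d=im['depth']
    P=np.stack([(u-K[0,2])/K[0,0]*d,(v-K[1,2])/K[1,1]*d,d],-1)
    return (P-im['t'])@im['R']
E
python3 - <<'E'
from h import *
for n in ['top','side','wrist']:
    im=grab(n); cv2.imwrite(f'pics/{n}0.png',cv2.resize(im['pixels'],(800,600),interpolation=cv2.INTER_CUBIC))
    print(n,im['intrinsics'].round(1).tolist(),(-im['R'].T@im['t']).round(3))
s=ctrl.get_state(); print({k:np.round(v,3) for k,v in s.items()})
E
```

```text
top [[352.6, 0.0, 254.2], [0.0, 352.6, 188.1], [0.0, 0.0, 1.0]] [0.258 0.12  1.142]
side [[491.6, 0.0, 251.5], [0.0, 491.6, 189.6], [0.0, 0.0, 1.0]] [ 0.287 -1.466  1.201]
wrist [[297.3, 0.0, 255.9], [0.0, 297.3, 191.0], [0.0, 0.0, 1.0]] [ 0.351 -0.553  0.383]
{'time': np.float64(0.15), 'joint_positions': array([ 1.149,  0.322, -0.07 ,  1.451,  0.023,  1.371, -0.057]), 'qd': array([-0.   , -0.004, -0.   , -0.004, -0.   ,  0.   , -0.002]), 'joint_torque': array([-1.0000e-03, -4.9180e+01, -4.0500e-01, -3.1288e+01, -6.4000e-02,
        4.0000e-02,  0.0000e+00]), 'position': array([ 0.274, -0.589,  0.404]), 'tool_rot': array([-3.066e+00, -6.790e-01,  1.000e-03]), 'ft_force': array([-0.427,  0.019,  0.4  ]), 'torque': array([-0.019, -0.018,  0.021]), 'grip_width': np.float64(0.999)}
```

View pics/top0.png

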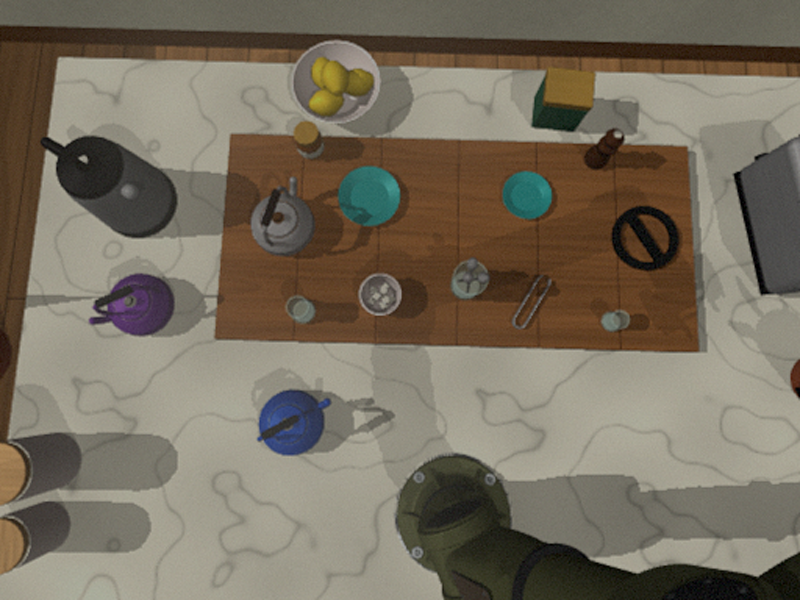

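View pics/side0.png

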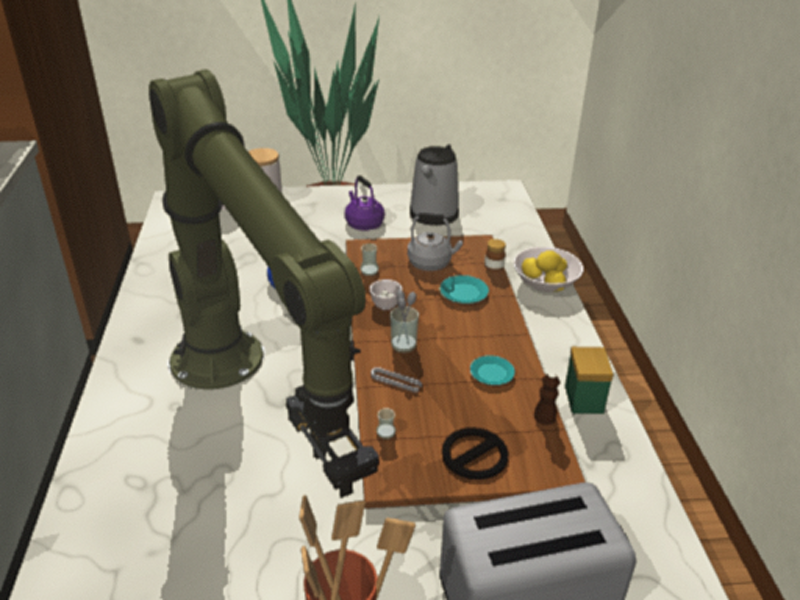

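View pics/wrist0.png

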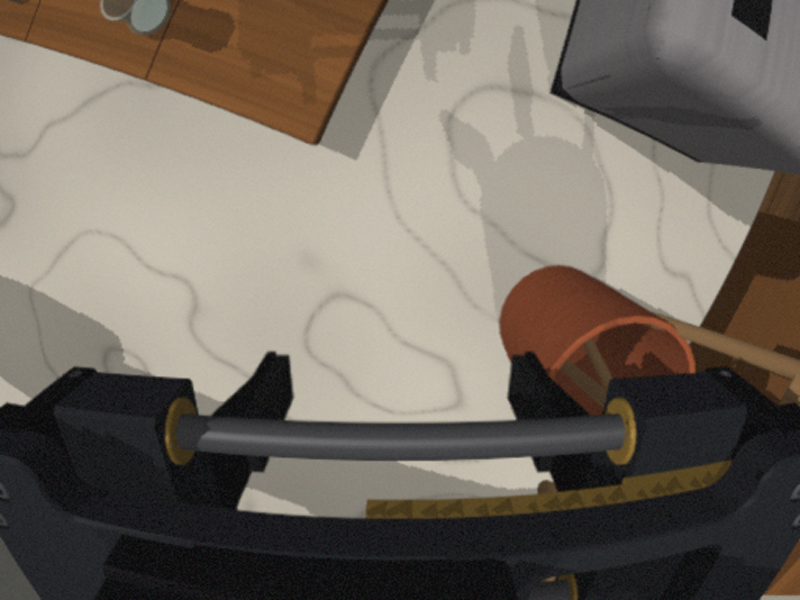

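The top view shows board objects in 800x600 pixels: large saucer (370,196), small saucer (527,195), trivet (645,238), teapot (283,222), tall glass (300,308), short glass (615,320), tongs (533,300), bowl (380,295), and spoon glass (470,280). The blue and purple kettles are off the board. Next I'll measure them.

```bash
python3 - <<'E'
from h import *
im=load('top'); P=cloud(im); 
s=0.64
def show(name,u,v,r,zlo,zhi):
    u,v=int(u*s),int(v*s); r=int(r*s)
    Q=P[v-r:v+r,u-r:u+r].reshape(-1,3); m=(Q[:,2]>zlo)&(Q[:,2]<zhi)&(im['depth'][v-r:v+r,u-r:u+r].ravel()>0); Q=Q[m]
    c,rad=cv2.minEnclosingCircle(Q[:,:2].astype(np.float32)); print(name,len(Q),'mean',Q.mean(0).round(4),'enc',np.round(c,4),round(rad,4),'z',np.percentile(Q[:,2],[5,50,95]).round(3))
    return Q
px0=[px(im,u*s,v*s) for u,v in[(230,136),(690,147),(698,350),(216,340),(450,240)]]; print(np.round(px0,3))
show('trivet',645,238,45,.036,.06)
show('saucL',370,196,45,.041,.06)
show('saucS',527,195,38,.038,.06)
show('bowl rim',380,295,32,.07,.09)
show('spoon',470,280,35,.05,.25)
T=show('tongs',533,300,40,.036,.06)
show('tall',300,308,26,.05,.15)
show('short',615,320,24,.045,.12)
show('pot',283,222,60,.05,.2)
show('bar',283,222,60,.155,.2)
crop=im['pixels'];
def big(n,u,v,r=45,k=9):
    u,v=int(u*s),int(v*s); c=crop[v-r:v+r,u-r:u+r]; return cv2.resize(c,(390,390),interpolation=cv2.INTER_CUBIC)
a=np.hstack([big('',290,240),big('',610,310)]); cv2.imwrite('pics/c1.png',a)
# hsv saucers
hsv=cv2.cvtColor(crop,cv2.COLOR_BGR2HSV); m=((hsv[...,0]>80)&(hsv[...,0]<100)&(hsv[...,1]>120)).astype(np.uint8)
n,l,st,ce=cv2.connectedComponentsWithStats(m)
for i in range(1,n):
    if st[i,4]>200: 
        pts=np.argwhere(l==i)[:,::-1].astype(np.float32); c,r=cv2.minEnclosingCircle(pts)
        h=cv2.convexHull(pts); e=cv2.fitEllipse(h); print(st[i],np.round(e[0],2),np.round(e[1],1), px(im,*e[0],z=.03+.0145).round(4),r)
m=((crop.max(2)<45)).astype(np.uint8)
n,l,st,ce=cv2.connectedComponentsWithStats(m)
for i in range(1,n):
    if st[i,4]>400: print('dark',st[i],ce[i].round(1))
E
```

```text
[[ 0.777  0.497 -0.004]
 [ 0.776 -0.511  0.004]
 [ 0.332 -0.489  0.03 ]
 [ 0.328  0.493 -0.003]
 [ 0.546  0.013  0.03 ]]
trivet 821 mean [ 0.5589 -0.3874  0.0414] enc [ 0.562  -0.3865] 0.0843 z [0.038 0.042 0.045]
saucL 375 mean [0.634  0.1844 0.044 ] enc [0.6314 0.1845] 0.0651 z [0.041 0.044 0.048]
saucS 347 mean [ 0.6461 -0.1461  0.0417] enc [ 0.6435 -0.1441] 0.0517 z [0.038 0.042 0.046]
bowl rim 137 mean [0.4245 0.1552 0.0767] enc [0.4215 0.1533] 0.0418 z [0.071 0.077 0.08 ]
spoon 355 mean [ 0.4492 -0.0156  0.1258] enc [ 0.451  -0.0185] 0.0342 z [0.058 0.119 0.178]
tongs 99 mean [ 0.4179 -0.15    0.0408] enc [ 0.4412 -0.1242] 0.0764 z [0.037 0.041 0.044]
tall 165 mean [0.387  0.3075 0.0837] enc [0.3876 0.3076] 0.0238 z [0.052 0.087 0.109]
short 145 mean [ 0.3834 -0.3109  0.0673] enc [ 0.3835 -0.3115] 0.019 z [0.047 0.068 0.085]
pot 1326 mean [0.5543 0.3457 0.1007] enc [0.5742 0.3516] 0.0775 z [0.065 0.094 0.176]
bar 161 mean [0.5586 0.3546 0.1736] enc [0.5615 0.357 ] 0.0465 z [0.164 0.175 0.18 ]
[ 217  107   39   37 1118] [235.81 124.98] [36.7 38.7] [0.6327 0.1851 0.0445] 19.329833984375
[322 110  31  30 724] [337.04 124.37] [29.1 31. ] [ 0.6441 -0.143   0.0445] 15.461694717407227
dark [  26   88   53   39 1288] [ 55.9 105.6]
dark [392 132  43  41 871] [412.6 152. ]
dark [ 272  304  240   80 5712] [383.1 359.6]
```

View pics/c1.png

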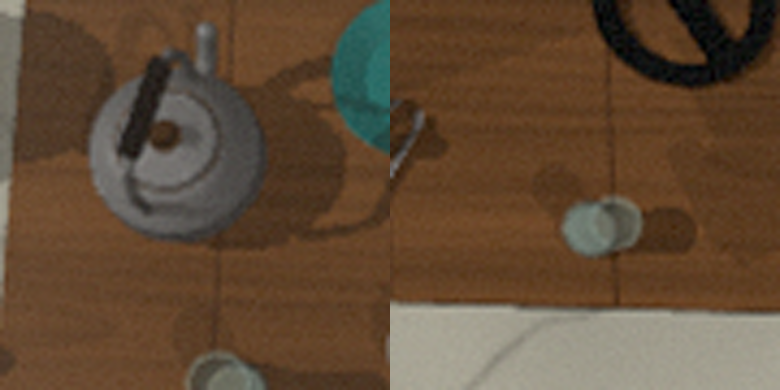

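```bash
cat >> h.py <<'E'
def tool():
    s=ctrl.get_state(); R=Ro.from_rotvec(s['tool_rot']).as_matrix(); p=np.array(s['position']); return s,R,p,p+R[:,2]*.164
def goto(g,yaw=None):
    """g: grasp-point target (world); yaw: wanted direction of the jaw axis (tool y) mod pi, deg. Prints total shift (tool cm), turn (tool rotvec)"""
    s,R,p,gp=tool()
    cur=np.arctan2(R[1,1],R[0,1])
    if yaw is None: y=cur
    else:
        y=np.deg2rad(yaw); y=cur+((y-cur+np.pi/2)%np.pi-np.pi/2)
    ty=np.array([np.cos(y),np.sin(y),0]); tz=np.array([0,0,-1.]); tx=np.cross(ty,tz)
    Rt=np.stack([tx,ty,tz],1)
    dr=Ro.from_matrix(R.T@Rt).as_rotvec()
    pt=np.array(g)-tz*.164
    sh=R.T@(pt-p)*100
    print('grasp now',gp.round(4),'yaw',np.rad2deg(cur).round(1),'->',np.rad2deg(y).round(1),'q7',round(s['joint_positions'][6],2),'w_mm',round(s['grip_width']*87,1),'F',np.round(s['ft_force'],1),'t',round(s['time'],1))
    print('  shift cm tool',sh.round(2),'len',np.linalg.norm(sh).round(1),'turn',dr.round(3),'| after-turn axes shift',(Rt.T@(pt-p)*100).round(2))
E
python3 - <<'E'
from h import *
im=load('top'); s=.64
print('trivet', px(im,412.6,152,z=.042))
m=((im['pixels'].max(2)<45)).astype(np.uint8)[120:185,380:440]
pts=np.argwhere(m)[:,::-1]+[380,120]; c,r=cv2.minEnclosingCircle(pts.astype(np.float32)); print(c,r,px(im,*c,z=.042), px(im,c[0]+r,c[1],z=.042))
W=np.array([px(im,*q,z=.042)[:2] for q in pts]); C=px(im,*c,z=.042)[:2]
d=W-C; dd=d[np.hypot(*d.T)<.048]; print('bridge ctr',dd.mean(0)); ev=np.linalg.eigh(np.cov(dd.T))[1][:,1]; print('bridge yaw',np.rad2deg(np.arctan2(ev[1],ev[0])), 'n',len(dd))
for n,u,v,r in [('tongs',533,302,35)]:
    c=im['pixels'][int(v*s)-r:int(v*s)+r,int(u*s)-r:int(u*s)+r]; cv2.imwrite('pics/tongs.png',cv2.resize(c,(560,560),interpolation=cv2.INTER_CUBIC)); print('tongs crop origin',int(u*s)-r,int(v*s)-r)
ev0=ev
goto([*C,.2],np.rad2deg(np.arctan2(ev[1],ev[0]))+90)
E
```

```text
trivet [ 0.55926994 -0.38576098  0.042     ]
(412.822021484375, 151.82203674316406) 21.71151351928711 [ 0.55987882 -0.38650044  0.042     ] [ 0.56182266 -0.45641442  0.042     ]
bridge ctr [-0.0003266   0.00014658]
bridge yaw -147.5633697232462 n 224
tongs crop origin 306 158
grasp now [ 0.2742 -0.5889  0.2399] yaw -65.0 -> -57.6 q7 -0.06 w_mm 86.9 F [-0.4  0.   0.4] t 0.1
  shift cm tool [34.44 -6.31  4.  ] len 35.2 turn [-0.001 -0.    -0.13 ] | after-turn axes shift [34.97 -1.78  3.99]
```

View pics/tongs.png

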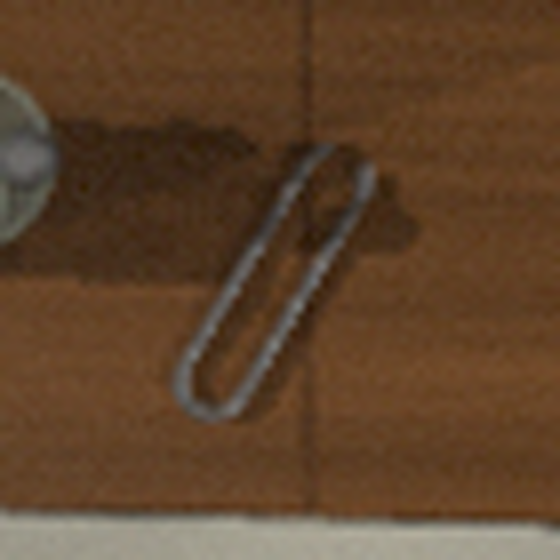

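The tongs crop shows the bow at about (210,410) and the open ends at (325,148) and (370,165). The first move takes the gripper above the trivet.

>>> {"fn": "play_rows", "kwargs": {
  "targets": "0 0 0 0 0 -0.13 1; 5.8 -0.3 0.7 0 0 0 0.3; 5.8 -0.3 0.7 0 0 0 -0.02; 5.8 -0.3 0.7 0 0 0 -0.02; 5.8 -0.3 0.7 0 0 0 -0.02; 5.8 -0.3 0.7 0 0 0 -0.02; 5.8 -0.3 0.6 0 0 0 -0.02; 0 0 0 0 0 0 -0.02",
  "newtons": 20
}}

```text
time: 1.15
position: [0.5642, -0.3816, 0.357]
tool_rot: [-3.011, -0.874, 0.004]
ft_force: [-0.1, 0.1, 0.1]
grip_width: 0.494
```

```bash
python3 - <<'E'
from h import *
goto([.5595,-.3863,.15],-57.6)
im=grab('wrist'); cv2.imwrite('pics/w1.png',cv2.resize(im['pixels'],(800,600)))
s,R,p,g=tool(); print('cam in tool',(R.T@(-im['R'].T@im['t']-p)).round(4), (im['R']@R).round(3).tolist())
E
```

```text
grasp now [ 0.5635 -0.3808  0.193 ] yaw -57.6 -> -57.6 q7 -0.52 w_mm 43.0 F [-0.1  0.1  0.1] t 1.1
  shift cm tool [-0.64  0.18  4.3 ] len 4.4 turn [-0.006  0.001 -0.   ] | after-turn axes shift [-0.65  0.15  4.3 ]
cam in tool [ 0.0887 -0.0021  0.0209] [[0.004, 1.0, 0.001], [-0.953, 0.004, -0.303], [-0.303, 0.0, 0.953]]
```

View pics/w1.png

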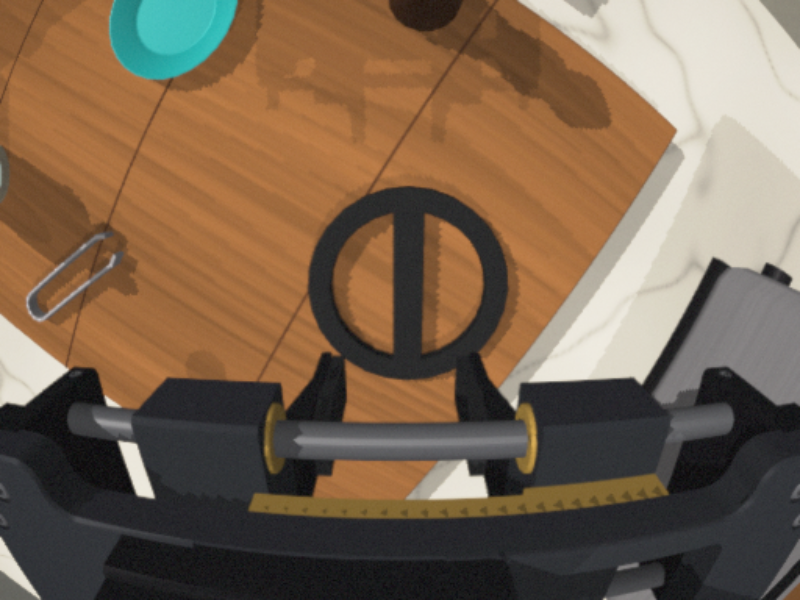

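The trivet is centred at about (408,283) in this wrist view, and its bridge is parallel to the tool's x. I'll add a fisheye helper that rectifies the view onto a plane.

```bash
cat >> h.py <<'E'
def pxw(im,u,v,z):
    K=im['intrinsics'];dx,dy=(u-K[0,2])/K[0,0],(v-K[1,2])/K[1,1];r=np.hypot(dx,dy);k=np.sin(r)/max(r,1e-9)
    D=im['R'].T@np.array([dx*k,dy*k,np.cos(r)]);C=-im['R'].T@im['t'];return C+D*(z-C[2])/D[2]
def projw(im,X):
    c=X@im['R'].T+im['t'];rho=np.hypot(c[...,0],c[...,1]);th=np.arctan2(rho,c[...,2]);K=im['intrinsics']
    f=np.where(rho>1e-9,th/np.maximum(rho,1e-9),0); return K[0,2]+K[0,0]*c[...,0]*f,K[1,2]+K[1,1]*c[...,1]*f
def rect(im,c,z,half,name,mm=.25,n=600):
    """top-down picture of plane z: up=+x, left=+y; centre c"""
    k=np.linspace(half,-half,n); X=np.zeros((n,n,3)); X[...,0]=c[0]+k[:,None]; X[...,1]=c[1]+k[None,:]; X[...,2]=z
    u,v=projw(im,X); o=cv2.remap(im['pixels'],u.astype(np.float32),v.astype(np.float32),cv2.INTER_CUBIC)
    cv2.imwrite('pics/%s.png'%name,o) if name else None
    return o
E
python3 - <<'E'
from h import *
im=load('wrist'); c=(.5595,-.3863)
o=rect(im,c,.042,.09,None,n=600)
m=o.max(2)<70; 
cv2.circle(o,(299,299),int(68/180*600),(0,0,255),1); cv2.drawMarker(o,(299,299),(0,0,255),cv2.MARKER_CROSS,20)
cv2.imwrite('pics/r1.png',o)
E
```

```text
(no output)
```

View pics/r1.png

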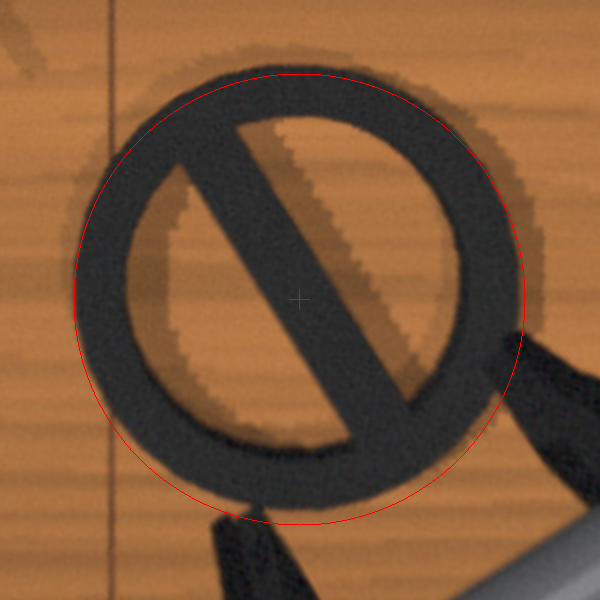

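The trivet is centred about 12 px above the mark, so the wrist estimate is (.563,-.386). The top view gave (.560,-.3865), so I'll use (.5615,-.386).

```bash
python3 - <<'E'
from h import *
goto([.5615,-.386,.051],-57.5)
E
```

```text
grasp now [ 0.5609 -0.3842  0.1933] yaw -57.9 -> -57.5 q7 -0.52 w_mm 42.7 F [-1.  -0.7 -0.6] t 1.2
  shift cm tool [-0.05  0.18 14.23] len 14.2 turn [-0.005  0.004 -0.006] | after-turn axes shift [-0.11  0.1  14.23]
```

>>> {"fn": "play_rows", "kwargs": {
  "targets": "0 0.1 4 -0.005 0.004 -0.006 -0.02; 0 0 4 0 0 0 -0.02; 0 0 3 0 0 0 -0.02; 0 0 1.6 0 0 0 -0.02; 0 0 0 0 0 0 -0.02; 0 0 0 0 0 0 -0.02"
}}

```text
time: 1.95
position: [0.5569, -0.3938, 0.2303]
tool_rot: [3.014, 0.861, -0.004]
ft_force: [0.0, -0.6, 0.3]
grip_width: 0.49
```

```bash
python3 - <<'E'
from h import *
goto([.5615,-.386,.050],-57.5)
im=grab('wrist'); cv2.imwrite('pics/w2.png',cv2.resize(im['pixels'],(800,600)))
E
```

```text
grasp now [ 0.5568 -0.395   0.0663] yaw -58.1 -> -57.5 q7 -0.53 w_mm 42.7 F [ 0.  -0.6  0.3] t 1.9
  shift cm tool [ 0.81 -0.43  1.63] len 1.9 turn [ 0.006  0.004 -0.011] | after-turn axes shift [ 0.81 -0.41  1.63]
```

View pics/w2.png

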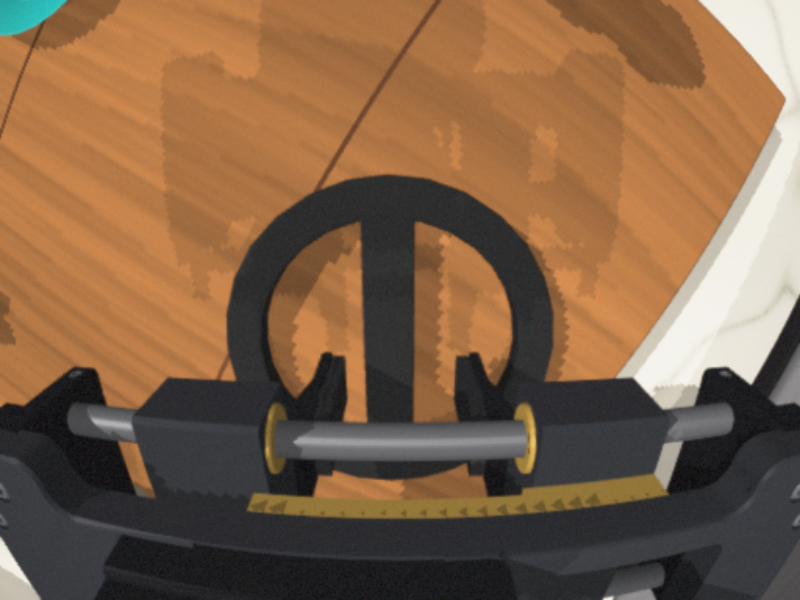

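The bridge at column 388 sits left of the finger midpoint at about 400. That matches the -y shift the helper printed.

>>> {"fn": "play_rows", "kwargs": {
  "targets": "0.6 -0.4 0 0.006 0.004 -0.011 -0.02; 0.2 0 0.8 0 0 0 -0.02; 0 0 0.6 0 0 0 -0.02; 0 0 0 0 0 0 -0.02"
}}

```text
time: 2.5
position: [0.5631, -0.3855, 0.2181]
tool_rot: [3.013, 0.881, 0.004]
ft_force: [0.1, 0.2, -0.6]
grip_width: 0.492
```

```bash
python3 - <<'E'
from h import *
goto([.5615,-.386,.050],-57.5)
E
```

```text
grasp now [ 0.5636 -0.3857  0.0541] yaw -57.4 -> -57.5 q7 -0.53 w_mm 42.8 F [ 0.1  0.2 -0.6] t 2.5
  shift cm tool [-0.16 -0.04  0.41] len 0.4 turn [ 0.003 -0.002  0.002] | after-turn axes shift [-0.16 -0.04  0.41]
```

>>> {"fn": "play_rows", "kwargs": {
  "targets": "-0.15 0 0.35 0 0 0 -0.02; 0 0 0 0 0 0 -0.02; 0 0 0 0 0 0 -0.6; 0 0 0 0 0 0 -1; 0 0 0 0 0 0 -1; 0 0 0 0 0 0 -1; 0 0 0 0 0 0 -1",
  "newtons": 30
}}

```text
time: 3.38
position: [0.5616, -0.3867, 0.2144]
tool_rot: [3.013, 0.881, 0.004]
ft_force: [-0.2, 0.5, 0.9]
grip_width: 0.228
```

```bash
python3 - <<'E'
from h import *
goto([.638,.0207,.14],0)
im=grab('wrist'); cv2.imwrite('pics/w3.png',cv2.resize(im['pixels'],(800,600)))
E
```

```text
grasp now [ 0.5621 -0.387   0.0504] yaw -57.4 -> -0.0 q7 -0.53 w_mm 19.8 F [-0.2  0.5  0.9] t 3.4
  shift cm tool [ 28.4  -30.18  -9.02] len 42.4 turn [ 0.004  0.    -1.002] | after-turn axes shift [40.74  7.64 -8.96]
```

View pics/w3.png

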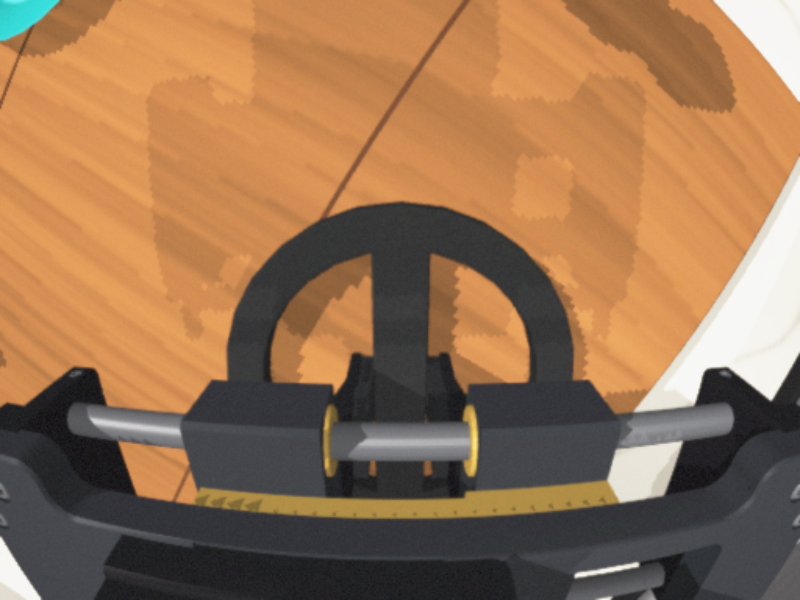

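>>> {"fn": "play_rows", "kwargs": {
  "targets": "0 0 -1 0 0 0 -1; 0 0 -3 0 0 0 -1; 0 0 -4 0 0 0 -1; 0 0 -3 0 0 0.14 -1; 0 0 0 0 0 0.14 -1; 0 0 0 0 0 0.14 -1; 0 0 0 0 0 0.14 -1; 0 0 0 0 0 0 -1"
}}

```text
time: 4.42
position: [0.5609, -0.3859, 0.3317]
tool_rot: [3.14, -0.011, 0.007]
ft_force: [0.1, -0.0, -1.1]
grip_width: 0.222
```

```bash
python3 - <<'E'
from h import *
goto([.638,.0207,.16],-90)
E
```

```text
grasp now [ 0.5616 -0.3862  0.1677] yaw -90.4 -> -90.0 q7 -1.06 w_mm 19.3 F [ 0.1 -0.  -1.1] t 4.4
  shift cm tool [  7.41 -40.72   0.73] len 41.4 turn [ 0.002 -0.004 -0.007] | after-turn axes shift [  7.71 -40.66   0.77]
```

>>> {"fn": "play_rows", "kwargs": {
  "targets": "0.3 -2 0 0 0 0 -1; 0.6 -3.5 0 0 0 0 -1; 0.7 -4 0 0 0 0 -1; 0.7 -4 0 0 0 0 -1; 0.7 -4 0 0 0 0 -1; 0.7 -4 0 0 0 0 -1; 0.7 -4 0 0 0 0 -1; 0.7 -4 0 0 0 0 -1; 0.7 -4 0 0 0 0 -1; 0.7 -3 0 0 0 0 -1; 0.4 -2 0 0 0 0 -1; 0 0 0 0 0 0 -1; 0 0 0 0 0 0 -1"
}}

```text
time: 6.05
position: [0.6261, 0.0295, 0.3333]
tool_rot: [-3.137, -0.046, -0.005]
ft_force: [0.1, 0.6, -1.3]
grip_width: 0.228
```

```bash
python3 - <<'E'
from h import *
goto([.638,.0207,.06],-90)
im=grab('wrist'); cv2.imwrite('pics/w4.png',cv2.resize(im['pixels'],(800,600)))
o=rect(im,(.66,.0207),.045,.26,None,n=780); cv2.imwrite('pics/r4.png',o[:600])
E
```

```text
grasp now [0.6266 0.0302 0.1693] yaw -88.3 -> -90.0 q7 -1.72 w_mm 19.8 F [ 0.1  0.6 -1.3] t 6.0
  shift cm tool [ 1.13  0.96 10.93] len 11.0 turn [-0.005 -0.003  0.029] | after-turn axes shift [ 1.19  0.88 10.93]
```

View pics/w4.png

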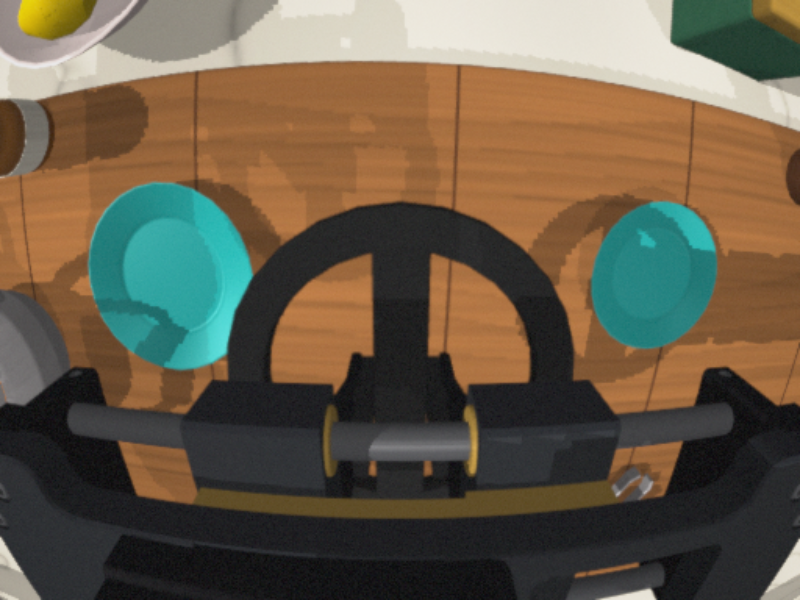

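View pics/r4.png

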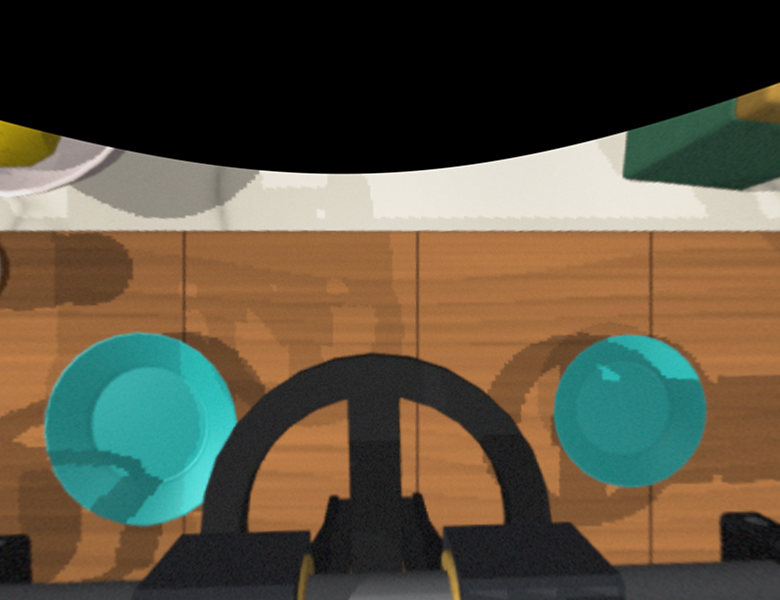

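The saucers rectify to L (.6337,.1865) and S (.6453,-.1401). The top view gave (.632,.185) and (.644,-.1435). That makes the midpoint about (.639,.022).

```bash
python3 - <<'E'
from h import *
im=load('wrist'); s,R,p,g=tool()
for u,v in [(401,203),(401,253),(229,340),(573,340)]:
    X=pxw(im,u*.64,v*.64,g[2]-.0085); print((R.T@(X-g)).round(4))
goto([.639,.022,.06],-90)
E
```

```text
[ 0.0688 -0.0001  0.0087]
[ 0.0521 -0.0001  0.0087]
[ 0.0199 -0.064   0.0089]
[0.0201 0.0638 0.0083]
grasp now [0.6266 0.0303 0.1693] yaw -88.3 -> -90.0 q7 -1.72 w_mm 19.6 F [ 0.1  0.5 -2.4] t 6.1
  shift cm tool [ 1.23  0.84 10.93] len 11.0 turn [-0.005 -0.003  0.029] | after-turn axes shift [ 1.29  0.75 10.93]
```

>>> {"fn": "play_rows", "kwargs": {
  "targets": "0.6 0.4 2 -0.005 -0.003 0.029 -1; 0.6 0.3 3 0 0 0 -1; 0.1 0 3 0 0 0 -1; 0 0 1 0 0 0 -1; 0 0 0 0 0 0 -1; 0 0 0 0 0 0 -1"
}}

```text
time: 6.85
position: [0.6404, 0.0136, 0.2369]
tool_rot: [3.136, -0.025, -0.003]
ft_force: [-0.3, 0.4, -1.9]
grip_width: 0.229
```

```bash
python3 - <<'E'
from h import *
goto([.639,.022,.051],-90)
E
```

```text
grasp now [0.6401 0.0128 0.0729] yaw -90.9 -> -90.0 q7 -1.76 w_mm 19.9 F [-0.3  0.4 -1.9] t 6.8
  shift cm tool [-0.15 -0.85  2.19] len 2.4 turn [ 0.005  0.002 -0.016] | after-turn axes shift [-0.14 -0.84  2.19]
```

>>> {"fn": "play_rows", "kwargs": {
  "targets": "-0.1 -0.5 0 0.005 0.002 -0.016 -1; 0 -0.3 0.5 0 0 0 -1; 0 0 0.5 0 0 0 -1; 0 0 0 0 0 0 -1; 0 0 0 0 0 0 -1"
}}

```text
time: 7.48
position: [0.6403, 0.0228, 0.2291]
tool_rot: [-3.141, -0.003, -0.008]
ft_force: [0.2, -0.2, -1.1]
grip_width: 0.226
```

```bash
python3 - <<'E'
from h import *
goto([.639,.022,.051],-90)
E
```

```text
grasp now [0.6411 0.0229 0.0651] yaw -89.9 -> -90.0 q7 -1.76 w_mm 19.6 F [ 0.2 -0.2 -1.1] t 7.5
  shift cm tool [-0.14  0.08  1.41] len 1.4 turn [-0.    -0.005  0.002] | after-turn axes shift [-0.13  0.08  1.41]
```

>>> {"fn": "play_rows", "kwargs": {
  "targets": "-0.2 0.1 0.5 0 -0.004 0 -1; 0 0 0.4 0 0 0 -1; 0 0 0.3 0 0 0 -1; 0 0 0 0 0 0 -1; 0 0 0 0 0 0 -1"
}}

```text
time: 8.1
position: [0.6381, 0.0214, 0.216]
tool_rot: [-3.141, -0.002, -0.001]
ft_force: [0.7, -0.3, -1.9]
grip_width: 0.226
```

```bash
python3 - <<'E'
from h import *
goto([.639,.022,.050],-90)
E
```

```text
grasp now [0.6382 0.0215 0.052 ] yaw -89.9 -> -90.0 q7 -1.76 w_mm 19.6 F [ 0.7 -0.3 -1.9] t 8.1
  shift cm tool [ 0.09 -0.06  0.2 ] len 0.2 turn [-0.    -0.     0.001] | after-turn axes shift [ 0.09 -0.06  0.2 ]
```

>>> {"fn": "play_rows", "kwargs": {
  "targets": "0.1 0 0.15 0 0 0 -1; 0 0 0.1 0 0 0 -1; 0 0 0 0 0 0 -0.3; 0 0 0 0 0 0 -0.05; 0 0 0 0 0 0 -0.05; 0 0 -2 0 0 0 -0.05; 0 0 -4 0 0 0 -0.05; 0 0 -4 0 0 0 0; 0 0 -4 0 0 0 0; -4 0 -4 0 0 0 0; -4 0 -3 0 0 0 0; -3 0 0 0 0 0 0; 0 0 0 0 0 0 0; 0 0 0 0 0 0 0"
}}

```text
time: 9.85
position: [0.526, 0.0225, 0.4438]
tool_rot: [3.141, 0.005, 0.028]
ft_force: [-0.4, -0.2, 0.8]
grip_width: 0.499
```

```bash
python3 - <<'E'
from h import *
im=grab('wrist'); cv2.imwrite('pics/w5.png',cv2.resize(im['pixels'],(800,600)))
c=(.639,.022)
o=rect(im,c,.043,.25,None,n=780); cv2.imwrite('pics/r5.png',o[100:680])
hsv=cv2.cvtColor(o,cv2.COLOR_BGR2HSV)
sc=.5/779
def W(e): return np.array([c[0]+(389.5-e[1])*sc,c[1]+(389.5-e[0])*sc])
m=((hsv[...,0]>80)&(hsv[...,0]<100)&(hsv[...,1]>110)).astype(np.uint8)
S=[]
n,l,st,ce=cv2.connectedComponentsWithStats(m)
for i in range(1,n):
    if st[i,4]>5000:
        h=cv2.convexHull(np.argwhere(l==i)[:,::-1].astype(np.float32)); e=cv2.fitEllipse(h); S.append(W(e[0])); print('sauc',W(e[0]).round(4),np.round(np.array(e[1])*sc,4))
m=(o.max(2)<60).astype(np.uint8)
n,l,st,ce=cv2.connectedComponentsWithStats(m)
for i in range(1,n):
    if st[i,4]>3000:
        h=cv2.convexHull(np.argwhere(l==i)[:,::-1].astype(np.float32)); e=cv2.fitEllipse(h); print('dark',W(e[0]).round(4),np.round(np.array(e[1])*sc,4),st[i])
print('mid',np.mean(S[:2],0))
s,R,p,g=tool(); print(g)
E
```

```text
sauc [0.634  0.1876] [0.1282 0.1285]
sauc [ 0.6454 -0.1411] [0.1015 0.1019]
dark [0.8382 0.0239] [0.172 0.621] [     0      0    780    215 153708]
dark [0.6401 0.0219] [0.1311 0.1315] [  288   285   205   206 16876]
dark [0.371  0.1083] [0.0499 0.1604] [ 224  691   85   89 4497]
dark [ 0.3391 -0.0739] [0.0547 0.2294] [ 468  692   86   88 4495]
dark [ 0.3997 -0.1588] [0.0381 0.1475] [ 568  741  212   39 7696]
dark [0.3988 0.2038] [0.0457 0.1408] [   0  742  211   38 7523]
mid [0.63973098 0.02325155]
[0.52894168 0.02262917 0.27963032]
```

View pics/r5.png

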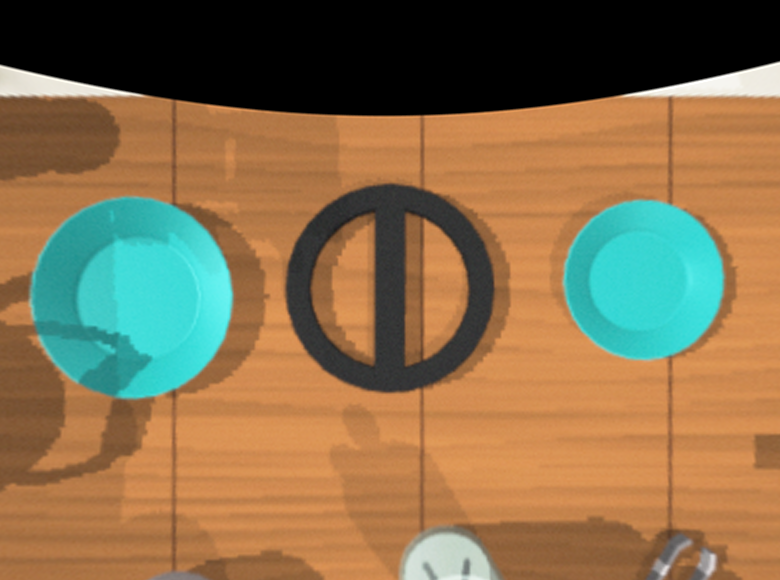

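The trivet came out at (.6401,.0219) against a saucer midpoint of (.6397,.0233), about 1.5 mm off. Next is the pot.

```bash
python3 - <<'E'
from h import *
im=load('top'); f=lambda a,b:(140+a/4.333,108+b/4.333)
a=px(im,*f(157,60),z=.178);b=px(im,*f(130,153),z=.178);print(a,b,(a+b)/2,np.linalg.norm(a-b),np.rad2deg(np.arctan2(*(a-b)[1::-1])))
print('spout',px(im,*f(205,32),z=.13),'body',px(im,*f(177,153),z=.08))
goto([.53,.345,.30],-105)
E
```

```text
[0.59165592 0.34698195 0.178     ] [0.52818899 0.36071677 0.178     ] [0.55992245 0.35384936 0.178     ] 0.06493609985821652 -12.211026716940756
spout [0.62936944 0.32633078 0.13      ] body [0.55660762 0.35151933 0.08      ]
grasp now [0.5289 0.0226 0.2796] yaw -89.8 -> -105.0 q7 -1.68 w_mm 43.6 F [-0.   0.8  0.9] t 9.9
  shift cm tool [  0.52 -32.24  -2.03] len 32.3 turn [-0.002 -0.017  0.265] | after-turn axes shift [ -7.97 -31.24  -2.04]
```

>>> {"fn": "play_rows", "kwargs": {
  "targets": "0 -2 -0.5 0 0 0 0; 0 -4 -0.5 0 0 0 0.2; 0 -5 -0.5 0 0 0 0.2; 0 -5 -0.3 0 0 0 0.2; 0 -5 0 0 0 0 0.2; 0 -5 0 0 0 0 0.2; 0 -4 0 0 0 0.08 0.2; 0 -2 0 0 0 0.08 0.2; 0 0 0 0 0 0.07 0.2; 0 0 0 0 0 0 0.2; 0 0 0 0 0 0 0.2"
}}

```text
time: 11.28
position: [0.5357, 0.3528, 0.4549]
tool_rot: [-3.115, 0.371, -0.005]
ft_force: [0.5, -0.9, -0.2]
grip_width: 0.6
```

```bash
python3 - <<'E'
from h import *
goto([.53,.345,.30],-103)
im=grab('wrist'); cv2.imwrite('pics/w6.png',cv2.resize(im['pixels'],(800,600)))
o=rect(im,(.56,.352),.178,.09,'r6')
E
```

```text
grasp now [0.5363 0.3536 0.2909] yaw -103.6 -> -103.0 q7 -2.55 w_mm 52.2 F [ 0.5 -0.9 -0.2] t 11.3
  shift cm tool [-0.37  0.89 -0.92] len 1.3 turn [-0.005 -0.002 -0.01 ] | after-turn axes shift [-0.38  0.89 -0.91]
```

View pics/w6.png

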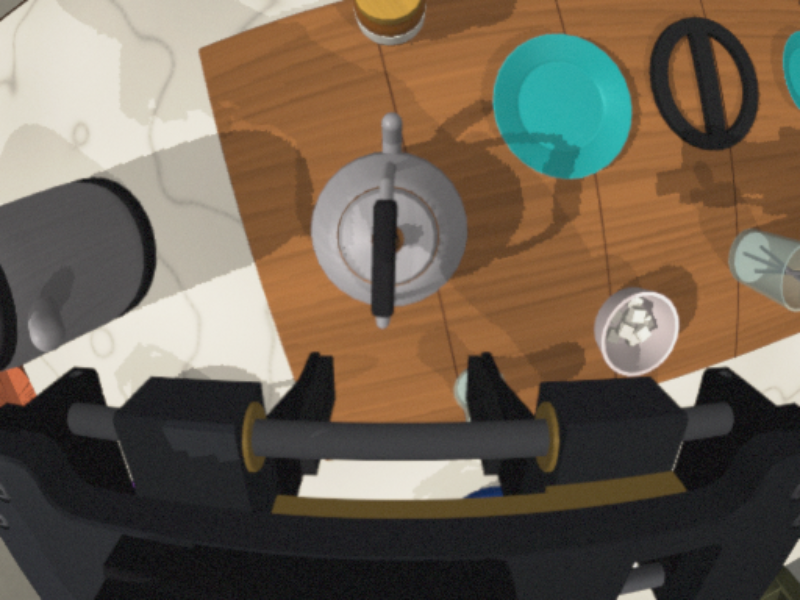

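View pics/r6.png

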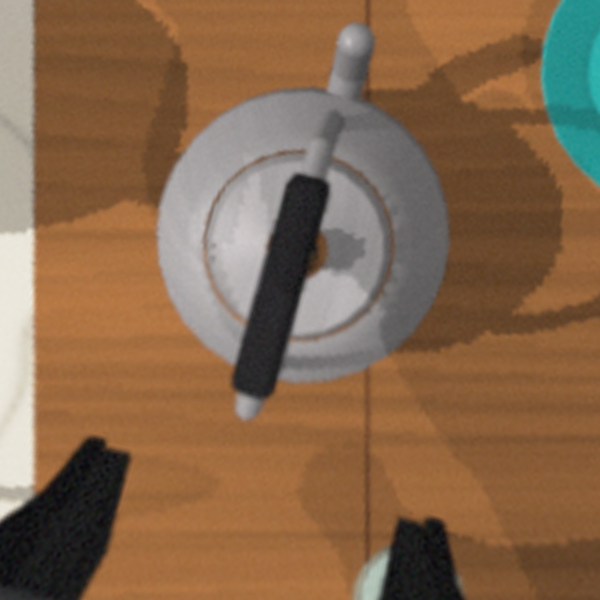

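The bar runs from (308,175) to (253,397) in the rectified crop, which gives a centre of (.563,.357) and a yaw of -13.9°. First I'll check the clearance to the tall kettle at the left.

```bash
python3 - <<'E'
from h import *
im=load('top');P=cloud(im);
m=(P[...,2]>.12)&(P[...,1]>.42)&(P[...,0]>.35); Q=P[m]; print(Q[:,1].min(),Q[np.argmin(Q[:,1])],Q[:,2].max())
goto([.563,.357,.168],-103.9)
E
```

```text
0.5869465250436616 [0.57154737 0.58694653 0.19812614] 0.2281073856028123
grasp now [0.5364 0.3533 0.2909] yaw -103.6 -> -103.9 q7 -2.55 w_mm 52.5 F [-0.2 -0.5 -0.5] t 11.3
  shift cm tool [ 2.51 -1.   12.3 ] len 12.6 turn [-0.005 -0.003  0.005] | after-turn axes shift [ 2.53 -1.08 12.29]
```

Clear. I'll go above the bar first.

>>> {"fn": "play_rows", "kwargs": {
  "targets": "1.3 -0.5 2 -0.005 -0.003 0.005 0.2; 1.2 -0.5 3 0 0 0 0.2; 0 0 2 0 0 0 0.2; 0 0 0 0 0 0 0.2; 0 0 0 0 0 0 0.2"
}}

```text
time: 11.95
position: [0.5673, 0.3537, 0.3786]
tool_rot: [3.115, -0.386, -0.001]
ft_force: [0.5, -1.0, -0.4]
grip_width: 0.599
```

```bash
python3 - <<'E'
from h import *
goto([.563,.357,.168],-103.9)
im=grab('wrist'); cv2.imwrite('pics/w7.png',cv2.resize(im['pixels'],(800,600)))
E
```

```text
grasp now [0.5671 0.3533 0.2146] yaw -104.1 -> -103.9 q7 -2.56 w_mm 52.1 F [ 0.5 -1.  -0.4] t 11.9
  shift cm tool [-0.5  -0.23  4.66] len 4.7 turn [ 0.003  0.001 -0.004] | after-turn axes shift [-0.5  -0.22  4.66]
```

View pics/w7.png

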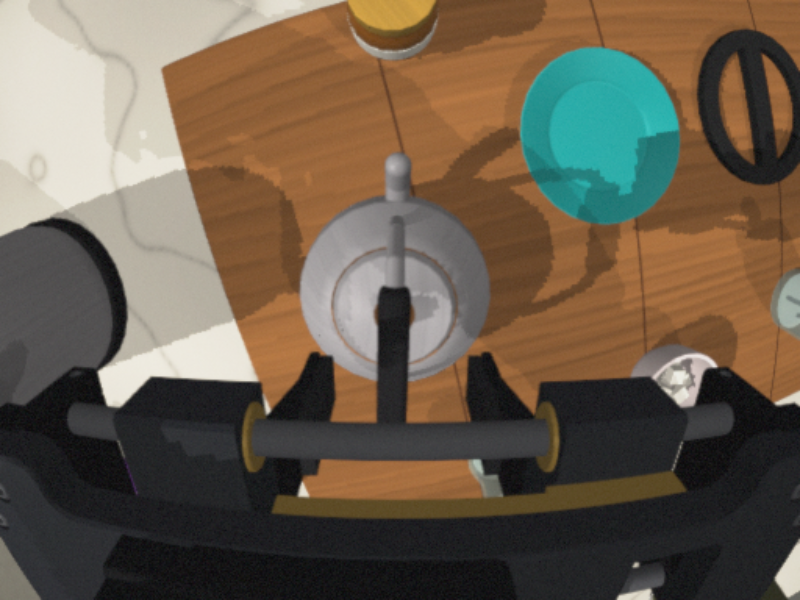

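The bar lies at columns 380-410, midway between the fingers at about 400, and its front end is at (396,290).

```bash
python3 - <<'E'
from h import *
im=load('wrist'); s,R,p,g=tool()
print((R.T@(pxw(im,396*.64,290*.64,.178)-g)).round(4), pxw(im,396*.64,290*.64,.178))
E
```

```text
[ 0.0306 -0.0022  0.0366] [0.59727655 0.3477467  0.178     ]
```

>>> {"fn": "play_rows", "kwargs": {
  "targets": "-0.45 -0.2 1 0.003 0 -0.004 0.2; 0 0 2 0 0 0 0.2; 0 0 1.2 0 0 0 0.2; 0 0 0 0 0 0 0.2; 0 0 0 0 0 0 0.2"
}}

```text
time: 12.62
position: [0.5629, 0.3572, 0.3348]
tool_rot: [-3.117, 0.379, -0.002]
ft_force: [-0.1, -0.8, -1.0]
grip_width: 0.599
```

```bash
python3 - <<'E'
from h import *
goto([.563,.357,.168],-103.9)
E
```

```text
grasp now [0.5631 0.3574 0.1708] yaw -103.9 -> -103.9 q7 -2.57 w_mm 52.1 F [-0.1 -0.8 -1. ] t 12.6
  shift cm tool [0.01 0.02 0.28] len 0.3 turn [-0.002 -0.001  0.001] | after-turn axes shift [0.01 0.02 0.28]
```

>>> {"fn": "play_rows", "kwargs": {
  "targets": "0 0 0.25 0 0 0 0.2; 0 0 0 0 0 0 0; 0 0 0 0 0 0 -0.4; 0 0 0 0 0 0 -0.7; 0 0 0 0 0 0 -1; 0 0 0 0 0 0 -1; 0 0 0 0 0 0 -1",
  "newtons": 45
}}

```text
time: 13.5
position: [0.5633, 0.3573, 0.3336]
tool_rot: [-3.116, 0.379, -0.005]
ft_force: [0.3, 0.4, -1.1]
grip_width: 0.154
```

```bash
python3 - <<'E'
from h import *
goto([.5785,.29,.26],-103.9)
E
```

```text
grasp now [0.5638 0.3577 0.1696] yaw -103.9 -> -103.9 q7 -2.58 w_mm 13.4 F [ 0.3  0.4 -1.1] t 13.5
  shift cm tool [ 3.11  6.15 -9.05] len 11.4 turn [-0.003 -0.003  0.001] | after-turn axes shift [ 3.09  6.17 -9.04]
```

>>> {"fn": "play_rows", "kwargs": {
  "targets": "0 0 -0.6 0 0 0 -1; 0 0 -1.5 0 0 0 -1; 0 0 -2 0 0 0 -1; 0 0 -2 0 0 0 -1; 0 0 -1.5 0 0 0 -1; 0 0 0 0 0 0 -1; 0 0 0 0 0 -0.06 -1; 0 0 0 0 0 -0.1 -1; 0 0 0 0 0 -0.07 -1; 0 0 0 0 0 0 -1; 0 0 0 0 0 0 -1"
}}

```text
time: 14.88
position: [0.5621, 0.3561, 0.41]
tool_rot: [3.139, -0.01, -0.007]
ft_force: [-0.1, 0.0, -6.2]
grip_width: 0.156
```

```bash
python3 - <<'E'
from h import *
goto([.640,.0225,.245],-90)
im=grab('wrist'); cv2.imwrite('pics/w8.png',cv2.resize(im['pixels'],(800,600)))
E
```

```text
grasp now [0.5614 0.3557 0.246 ] yaw -90.4 -> -90.0 q7 -2.33 w_mm 13.6 F [-0.1  0.  -6.2] t 14.9
  shift cm tool [ 8.01 33.31  0.15] len 34.3 turn [ 0.003  0.004 -0.007] | after-turn axes shift [ 7.79 33.36  0.1 ]
```

View pics/w8.png

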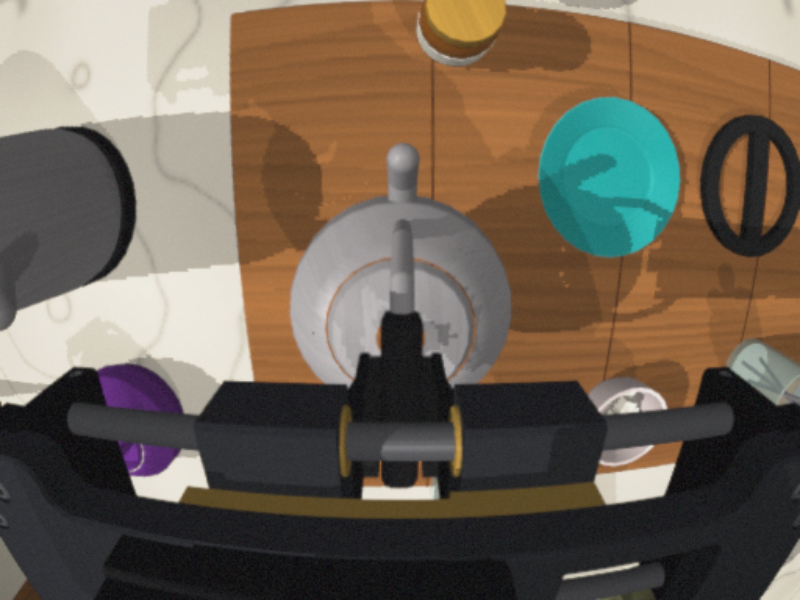

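```bash
python3 - <<'E'
from h import *
im=load('wrist'); s,R,p,g=tool()
for v in (311,316): print((R.T@(pxw(im,401*.64,v*.64,g[2]+.008)-g)).round(4))
# spout tip
P=cloud(load('wrist')) if 0 else None
for z in (-.05,-.04,-.03): print(z,(R.T@(pxw(im,403*.64,145*.64,g[2]+z)-g)).round(4))
# body outline: widest radius 64 at unknown height; silhouettes left/right at v~300
for z in (-.09,-.08,-.07): print(z,(R.T@(pxw(im,290*.64,305*.64,g[2]+z)-g)).round(4),(R.T@(pxw(im,511*.64,305*.64,g[2]+z)-g)).round(4),'front',(R.T@(pxw(im,400*.64,197*.64,g[2]+z)-g)).round(4))
E
```

```text
[ 0.0375 -0.0002 -0.0082]
[ 0.0358 -0.0002 -0.0082]
-0.05 [0.0886 0.0007 0.0496]
-0.04 [0.0884 0.0007 0.0396]
-0.03 [0.0882 0.0006 0.0296]
-0.09 [ 0.0064 -0.0598  0.0898] [0.0062 0.0594 0.0901] front [ 0.0633 -0.0005  0.0897]
-0.08 [ 0.0097 -0.0573  0.0798] [0.0096 0.0569 0.0801] front [ 0.0642 -0.0005  0.0797]
-0.07 [ 0.0131 -0.0547  0.0698] [0.013  0.0543 0.0701] front [ 0.0651 -0.0005  0.0697]
```

The pot is centred in the grip to about 1 mm. Carrying it to the trivet.

>>> {"fn": "play_rows", "kwargs": {
  "targets": "0.3 1.2 0 0 0 0 -1; 0.5 2.2 0 0 0 0 -1; 0.7 3 0 0 0 0 -1; 0.8 3.3 0 0 0 0 -1; 0.8 3.3 0 0 0 0 -1; 0.8 3.3 0 0 0 0 -1; 0.8 3.3 0 0 0 0 -1; 0.8 3.3 0 0 0 0 -1; 0.8 3.2 0 0 0 0 -1; 0.7 2.8 0 0 0 0 -1; 0.5 2 0 0 0 0 -1; 0.3 1.2 0 0 0 0 -1; 0.1 0.5 0 0 0 0 -1; 0 0 0 0 0 0 -1; 0 0 0 0 0 0 -1"
}}

```text
time: 16.8
position: [0.6396, 0.0109, 0.4118]
tool_rot: [3.134, -0.022, -0.006]
ft_force: [0.5, 0.1, -6.0]
grip_width: 0.157
```

```bash
python3 - <<'E'
from h import *
goto([.640,.0225,.2],-90)
E
```

```text
grasp now [0.639  0.0098 0.2478] yaw -90.8 -> -90.0 q7 -1.75 w_mm 13.6 F [ 0.5  0.1 -6. ] t 16.8
  shift cm tool [ 0.04 -1.19  4.77] len 4.9 turn [ 0.007  0.004 -0.014] | after-turn axes shift [ 0.04 -1.16  4.78]
```

>>> {"fn": "play_rows", "kwargs": {
  "targets": "0 -0.6 1 0.007 0.004 -0.014 -1; 0 -0.6 1.2 0 0 0 -1; 0 0 1.2 0 0 0 -1; 0 0 0.6 0 0 0 -1; 0 0 0 0 0 0 -1; 0 0 0 0 0 0 -1"
}}

```text
time: 17.55
position: [0.639, 0.0265, 0.3677]
tool_rot: [-3.14, -0.008, 0.003]
ft_force: [-0.4, 0.2, -5.9]
grip_width: 0.156
```

```bash
python3 - <<'E'
from h import *
goto([.640,.0225,.1825],-90)
im=grab('wrist'); cv2.imwrite('pics/w9.png',cv2.resize(im['pixels'],(800,600)))
im=grab('side'); cv2.imwrite('pics/s9.png',cv2.resize(im['pixels'][120:260,190:390],(800,560),interpolation=cv2.INTER_CUBIC))
E
```

```text
grasp now [0.6387 0.0267 0.2037] yaw -89.7 -> -90.0 q7 -1.76 w_mm 13.6 F [-0.4  0.2 -5.9] t 17.6
  shift cm tool [0.11 0.4  2.12] len 2.2 turn [-0.001  0.002  0.005] | after-turn axes shift [0.1  0.4  2.12]
```

View pics/w9.png

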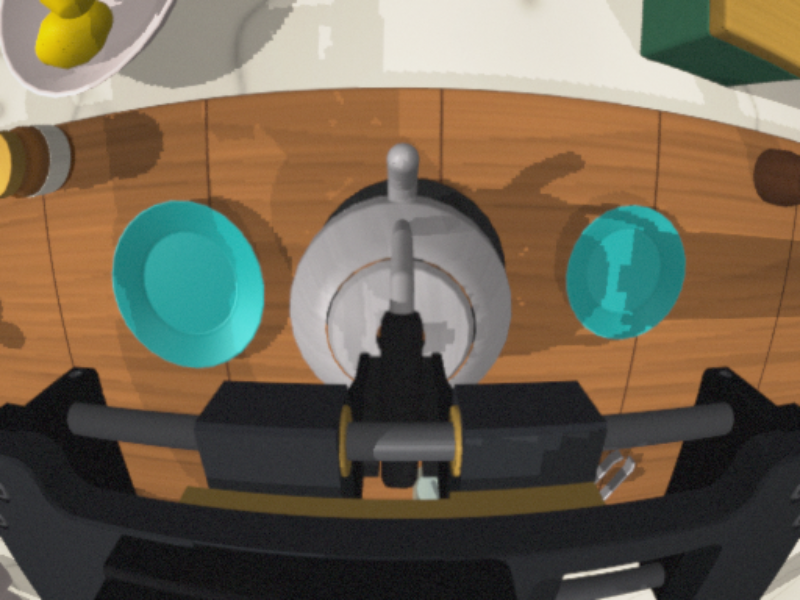

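View pics/s9.png

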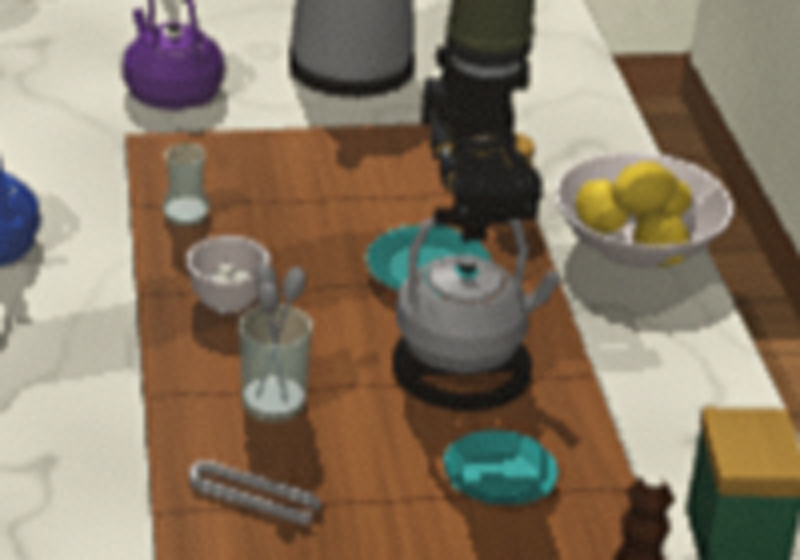

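The side view shows the pot upright just above the trivet. The wrist view shows the black ring peeking out evenly ahead of it. Correcting and lowering.

>>> {"fn": "play_rows", "kwargs": {
  "targets": "0.1 0.4 0.3 0 0.002 0.005 -1; 0 0 0.6 0 0 0 -1; 0 0 0.4 0 0 0 -1; 0 0 0 0 0 0 -1; 0 0 0 0 0 0 -1"
}}

```text
time: 18.27
position: [0.6403, 0.0217, 0.3545]
tool_rot: [-3.14, 0.002, -0.003]
ft_force: [-0.3, 0.5, -6.9]
grip_width: 0.152
```

```bash
python3 - <<'E'
from h import *
goto([.640,.0225,.1825],-90)
E
```

```text
grasp now [0.6406 0.0219 0.1905] yaw -90.1 -> -90.0 q7 -1.76 w_mm 13.2 F [-0.3  0.5 -6.9] t 18.3
  shift cm tool [-0.03 -0.07  0.8 ] len 0.8 turn [-0.001 -0.002 -0.001] | after-turn axes shift [-0.03 -0.08  0.8 ]
```

>>> {"fn": "play_rows", "kwargs": {
  "targets": "0 -0.05 0.3 0 0 0 -1; 0 0 0.25 0 0 0 -1; 0 0 0.15 0 0 0 -1; 0 0 0 0 0 0 -1; 0 0 0 0 0 0 -1"
}}

```text
time: 18.9
position: [0.6403, 0.0225, 0.3472]
tool_rot: [-3.14, 0.002, -0.003]
ft_force: [0.2, -0.7, -6.0]
grip_width: 0.153
```

```bash
python3 - <<'E'
from h import *
goto([.640,.0225,.1825],-90)
E
```

```text
grasp now [0.6407 0.0228 0.1832] yaw -90.1 -> -90.0 q7 -1.76 w_mm 13.3 F [ 0.2 -0.7 -6. ] t 18.9
  shift cm tool [-0.03  0.    0.07] len 0.1 turn [-0.001 -0.002 -0.001] | after-turn axes shift [-0.03  0.    0.07]
```

>>> {"fn": "play_rows", "kwargs": {
  "targets": "0 0 0.12 0 0 0 -1; 0 0 0 0 0 0 -1; 0 0 0 0 0 0 -1"
}}

```text
time: 19.27
position: [0.6404, 0.0225, 0.3461]
tool_rot: [-3.14, 0.002, -0.004]
ft_force: [0.8, -0.4, -5.8]
grip_width: 0.156
```

```bash
python3 - <<'E'
from h import *
goto([.640,.0225,.1825],-90)
E
```

```text
grasp now [0.6408 0.0227 0.1821] yaw -90.1 -> -90.0 q7 -1.76 w_mm 13.6 F [ 0.8 -0.4 -5.8] t 19.3
  shift cm tool [-0.04  0.   -0.04] len 0.1 turn [-0.001 -0.002 -0.001] | after-turn axes shift [-0.04  0.   -0.04]
```

>>> {"fn": "play_rows", "kwargs": {
  "targets": "0 0 0.12 0 0 0 -1; 0 0 0.08 0 0 0 -1; 0 0 0 0 0 0 -1; 0 0 0 0 0 0 -1"
}}

```text
time: 19.77
position: [0.6405, 0.0226, 0.3457]
tool_rot: [-3.141, 0.002, -0.006]
ft_force: [-1.0, 0.3, -3.3]
grip_width: 0.155
```

```bash
python3 - <<'E'
from h import *
goto([.640,.0225,.1825],-90)
E
```

```text
grasp now [0.6411 0.0228 0.1817] yaw -90.1 -> -90.0 q7 -1.76 w_mm 13.4 F [-1.   0.3 -3.3] t 19.8
  shift cm tool [-0.05  0.01 -0.08] len 0.1 turn [-0.001 -0.004 -0.001] | after-turn axes shift [-0.05  0.01 -0.08]
```

The force dropped from 6 N to 3.3 N, so the pot has touched down. Releasing.

>>> {"fn": "play_rows", "kwargs": {
  "targets": "0 0 0.05 0 0 0 -1; 0 0 0 0 0 0 -0.5; 0 0 0 0 0 0 0; 0 0 0 0 0 0 0; 0 0 -1.5 0 0 0 0; 0 0 -3 0 0 0 0; 0 0 -4 0 0 0 0; -4 0 -3 0 0 0 0; -5 0 0 0 0 0 0; -5 0 0 0 0 0 0; 0 0 0 0 0 0 0; 0 0 0 0 0 0 0"
}}

```text
time: 21.28
position: [0.4974, 0.0241, 0.474]
tool_rot: [-3.141, 0.0, -0.036]
ft_force: [0.4, 0.1, -0.8]
grip_width: 0.497
```

```bash
python3 - <<'E'
from h import *
im=grab('wrist'); cv2.imwrite('pics/w10.png',cv2.resize(im['pixels'],(800,600)))
im=grab('top'); 
cv2.imwrite('pics/t10.png',cv2.resize(im['pixels'][70:230,120:460],(800,376),interpolation=cv2.INTER_CUBIC))
goto([.388,.3078,.25],0)
E
```

```text
grasp now [0.5014 0.0245 0.3094] yaw -90.0 -> -0.0 q7 -1.66 w_mm 43.5 F [-0.2 -0.4  0.2] t 21.4
  shift cm tool [-11.1  -28.36   5.75] len 31.0 turn [ 0.016 -0.018 -1.57 ] | after-turn axes shift [ 28.36 -10.99   5.94]
```

View pics/w10.png

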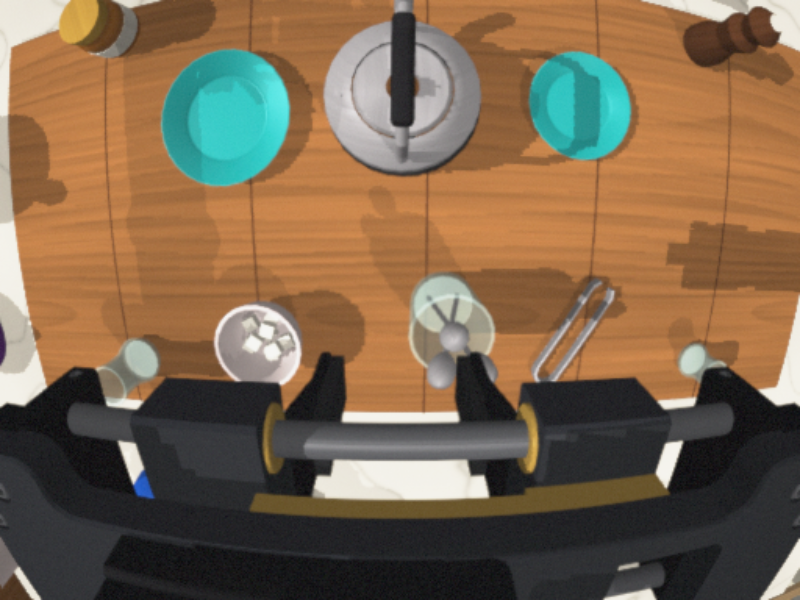

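View pics/t10.png

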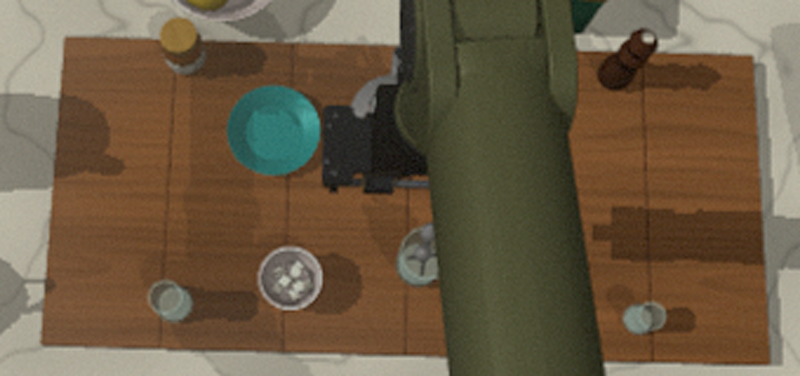

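The pot stands centred on the trivet, with its handle bar at (403,70) in the wrist view. The tall glass base is at (140,360) and the tongs run from (545,370) to (605,290). Next is the tall glass.

>>> {"fn": "play_rows", "kwargs": {
  "targets": "0 -3 0 0 0 -0.17 0.5; 0 -4 0 0 0 -0.17 1; 0 -4 0 0 0 -0.17 1; 0 0 0 0 0 -0.17 1; 0 0 0 0 0 -0.17 1; 0 0 0 0 0 -0.17 1; 0 0 0 0 0 -0.17 1; 0 0 0 0 0 -0.17 1; 0 0 0 0 0 -0.17 1; 0 0 0 0 0 0 1"
}}

```text
time: 22.62
position: [0.4872, 0.1359, 0.4708]
tool_rot: [2.208, 2.233, 0.03]
ft_force: [-0.3, -1.2, 0.4]
grip_width: 1.002
```

```bash
python3 - <<'E'
from h import *
goto([.388,.28,.23],0)
E
```

```text
grasp now [0.4895 0.1381 0.3068] yaw 0.6 -> -0.0 q7 -0.31 w_mm 87.1 F [-0.3 -1.2  0.4] t 22.6
  shift cm tool [14.42 -9.87  7.73] len 19.1 turn [ 0.014 -0.013  0.011] | after-turn axes shift [14.41 -9.92  7.68]
```

>>> {"fn": "play_rows", "kwargs": {
  "targets": "2.5 -1.8 1 0.014 -0.013 0.011 1; 4 -2.7 2 0 0 0 1; 4 -2.7 2 0 0 0 1; 3 -2 2 0 0 0 1; 0.8 -0.6 0.7 0 0 0 1; 0 0 0 0 0 0 1; 0 0 0 0 0 0 1"
}}

```text
time: 23.5
position: [0.3931, 0.2823, 0.3926]
tool_rot: [-2.247, -2.191, -0.004]
ft_force: [-0.7, -0.6, -0.2]
grip_width: 0.999
```

```bash
python3 - <<'E'
from h import *
goto([.388,.3078,.082],0)
im=grab('wrist'); cv2.imwrite('pics/w11.png',cv2.resize(im['pixels'],(800,600)))
a=rect(im,(.388,.308),.108,.045,None,n=390);b=rect(im,(.388,.308),.032,.045,None,n=390); cv2.imwrite('pics/r11.png',np.hstack([a,b]))
E
```

```text
grasp now [0.3931 0.283  0.2286] yaw -1.4 -> 0.0 q7 -0.69 w_mm 86.9 F [-0.7 -0.6 -0.2] t 23.5
  shift cm tool [ 2.48 -0.57 14.67] len 14.9 turn [-0.    -0.004 -0.025] | after-turn axes shift [ 2.55 -0.51 14.66]
```

View pics/w11.png

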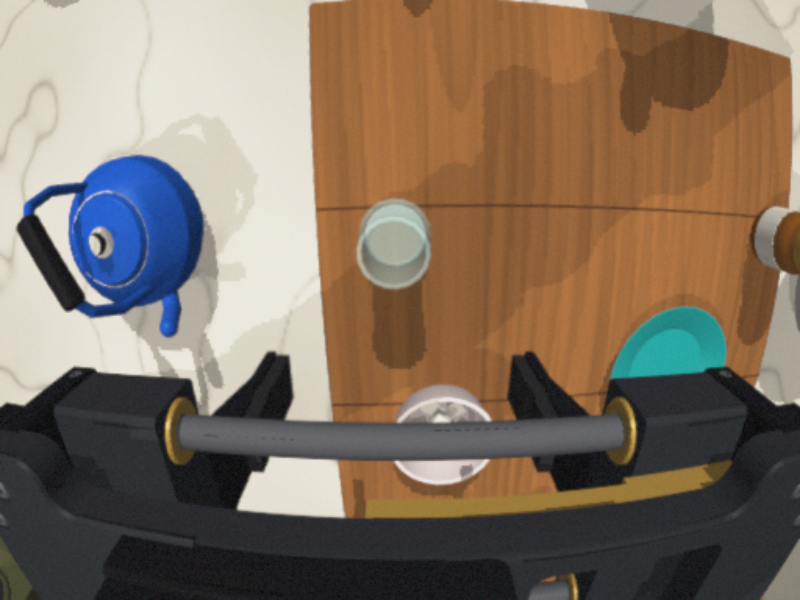

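View pics/r11.png

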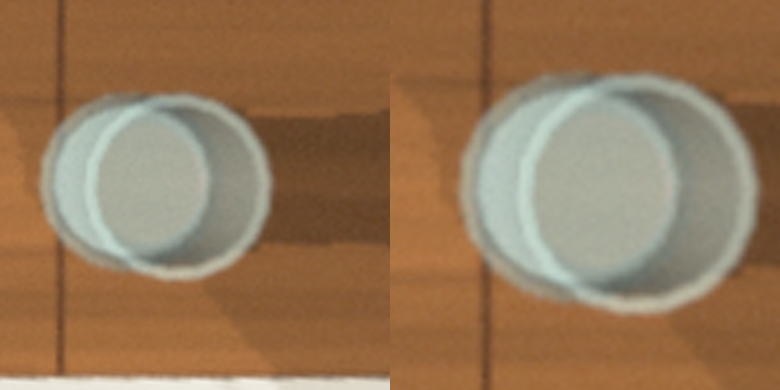

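The rim in the left panel is centred at (180,187) with a diameter of about 43 mm, so the glass axis is at (.3897,.311). I'll descend over it.

```bash
python3 - <<'E'
from h import *
goto([.3895,.3108,.14],0)
E
```

```text
grasp now [0.3932 0.2829 0.2287] yaw -1.5 -> -0.0 q7 -0.69 w_mm 87.5 F [0.6 0.5 0.5] t 23.6
  shift cm tool [ 2.82 -0.44  8.88] len 9.3 turn [-0.    -0.004 -0.025] | after-turn axes shift [ 2.86 -0.37  8.87]
```

>>> {"fn": "play_rows", "kwargs": {
  "targets": "1.4 -0.2 2 0 -0.004 -0.025 1; 1.4 -0.2 3 0 0 0 1; 0 0 3 0 0 0 1; 0 0 0.8 0 0 0 1; 0 0 0 0 0 0 1; 0 0 0 0 0 0 1"
}}

```text
time: 24.3
position: [0.397, 0.3066, 0.3073]
tool_rot: [2.236, 2.201, 0.013]
ft_force: [0.6, 0.0, -0.2]
grip_width: 1.002
```

```bash
python3 - <<'E'
from h import *
goto([.3895,.3108,.082],0)
im=grab('wrist'); cv2.imwrite('pics/w12.png',cv2.resize(im['pixels'],(800,600)))
E
```

```text
grasp now [0.3984 0.3071 0.1433] yaw -0.9 -> 0.0 q7 -0.81 w_mm 87.1 F [ 0.6  0.  -0.2] t 24.3
  shift cm tool [ 0.39 -0.81  6.13] len 6.2 turn [ 0.008 -0.003 -0.015] | after-turn axes shift [ 0.42 -0.75  6.13]
```

View pics/w12.png

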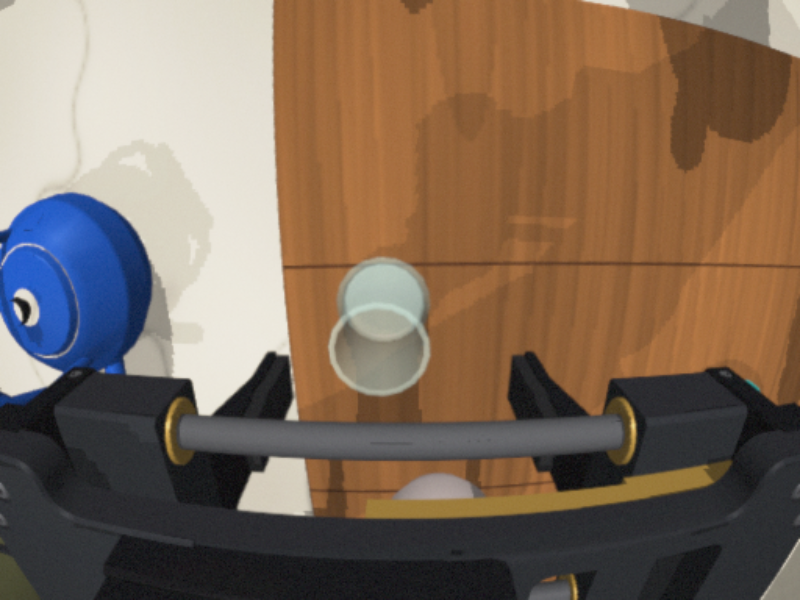

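```bash
python3 - <<'E'
from h import *
im=load('wrist'); s,R,p,g=tool()
for u,v in((379,349),(330,347),(430,347),(379,394),(379,304)):
  X=pxw(im,u*.64,v*.64,.108); print(X.round(4),(R.T@(X-g)).round(4))
goto([.3895,.3108,.083],0)
E
```

```text
[0.3901 0.313  0.108 ] [ 0.0056 -0.0088  0.0354]
[0.3694 0.3141 0.108 ] [ 0.0064 -0.0295  0.0352]
[0.4115 0.3134 0.108 ] [0.0064 0.0126 0.0356]
[0.3894 0.2913 0.108 ] [-0.0161 -0.0092  0.0353]
[0.3907 0.3329 0.108 ] [ 0.0255 -0.0085  0.0355]
grasp now [0.3985 0.3071 0.1435] yaw -0.9 -> -0.0 q7 -0.81 w_mm 87.1 F [-0.2  0.2 -0.2] t 24.4
  shift cm tool [ 0.38 -0.81  6.04] len 6.1 turn [ 0.009 -0.003 -0.015] | after-turn axes shift [ 0.41 -0.75  6.05]
```

>>> {"fn": "play_rows", "kwargs": {
  "targets": "0.5 -0.8 0 0.008 -0.003 -0.015 1; 0 0 1.5 0 0 0 1; 0 0 2.5 0 0 0 1; 0 0 1.5 0 0 0 1; 0 0 0 0 0 0 1; 0 0 0 0 0 0 1"
}}

```text
time: 25.1
position: [0.3887, 0.3129, 0.2511]
tool_rot: [2.218, 2.222, 0.005]
ft_force: [0.2, -0.3, -0.3]
grip_width: 0.999
```

```bash
python3 - <<'E'
from h import *
goto([.390,.312,.083],0)
E
```

```text
grasp now [0.3892 0.313  0.0871] yaw 0.1 -> -0.0 q7 -0.87 w_mm 86.9 F [ 0.2 -0.3 -0.3] t 25.1
  shift cm tool [-0.09  0.13  0.41] len 0.4 turn [ 0.003 -0.001  0.002] | after-turn axes shift [-0.09  0.13  0.41]
```

>>> {"fn": "play_rows", "kwargs": {
  "targets": "-0.1 0.1 0.4 0 0 0 1; 0 0 0 0 0 0 0.6; 0 0 0 0 0 0 0.2; 0 0 0 0 0 0 0; 0 0 0 0 0 0 -0.2; 0 0 0 0 0 0 -0.4; 0 0 0 0 0 0 -0.5; 0 0 0 0 0 0 -0.5",
  "newtons": 12
}}

```text
time: 26.1
position: [0.3903, 0.3123, 0.2486]
tool_rot: [2.218, 2.221, 0.009]
ft_force: [0.1, -0.6, 0.1]
grip_width: 0.488
```

```bash
python3 - <<'E'
from h import *
goto([.390,.312,.083],0)
im=grab('wrist'); cv2.imwrite('pics/w13.png',cv2.resize(im['pixels'],(800,600)))
E
```

```text
grasp now [0.3913 0.3126 0.0846] yaw 0.1 -> 0.0 q7 -0.87 w_mm 42.5 F [ 0.1 -0.6  0.1] t 26.1
  shift cm tool [-0.03 -0.03  0.16] len 0.2 turn [ 0.006 -0.002  0.001] | after-turn axes shift [-0.03 -0.03  0.16]
```

View pics/w13.png

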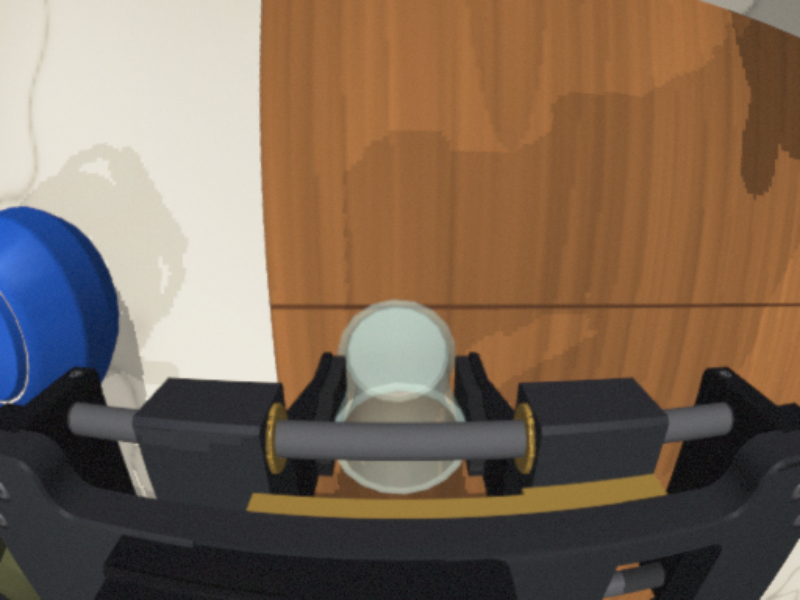

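>>> {"fn": "play_rows", "kwargs": {
  "targets": "0 0 0 0 0 0 -0.6; 0 0 0 0 0 0 -0.6; 0 0 0 0 0 0 -0.6"
}}

```text
time: 26.52
position: [0.3903, 0.3123, 0.2486]
tool_rot: [2.218, 2.221, 0.009]
ft_force: [-0.1, -0.4, -0.3]
grip_width: 0.485
```

```bash
python3 - <<'E'
from h import *
goto([.390,.312,.083],0)
E
```

```text
grasp now [0.3913 0.3126 0.0846] yaw 0.1 -> -0.0 q7 -0.87 w_mm 42.2 F [-0.1 -0.4 -0.3] t 26.5
  shift cm tool [-0.03 -0.03  0.16] len 0.2 turn [ 0.006 -0.002  0.001] | after-turn axes shift [-0.03 -0.03  0.16]
```

The pads stop at 42 mm, on the rim flare rather than the waist. I'll reopen, go 5 mm lower and close again.

>>> {"fn": "play_rows", "kwargs": {
  "targets": "0 0 0 0 0 0 0.1; 0 0 0 0 0 0 0.2; 0 0 0.5 0.006 -0.002 0 0.2; 0 0 0 0 0 0 0; 0 0 0 0 0 0 -0.2; 0 0 0 0 0 0 -0.4; 0 0 0 0 0 0 -0.6; 0 0 0 0 0 0 -0.6",
  "newtons": 15
}}

```text
time: 27.52
position: [0.3904, 0.3123, 0.2432]
tool_rot: [-2.22, -2.223, 0.001]
ft_force: [-0.6, 0.5, -0.3]
grip_width: 0.481
```

```bash
python3 - <<'E'
from h import *
goto([.390,.312,.079],0)
E
```

```text
grasp now [0.3903 0.3123 0.0792] yaw 0.1 -> 0.0 q7 -0.87 w_mm 41.8 F [-0.6  0.5 -0.3] t 27.5
  shift cm tool [-0.03 -0.04  0.02] len 0.1 turn [-0.     0.     0.001] | after-turn axes shift [-0.03 -0.04  0.02]
```

>>> {"fn": "play_rows", "kwargs": {
  "targets": "0 0 -0.5 0 0 0 -0.6; 0 0 -1.5 0 0 0 -0.6; 0 0 -2.5 0 0 0 -0.6; 0 0 -2.5 0 0 0 -0.6; 0 0 -1 0 0 0 -0.6; 0 0 0 0 0 0 -0.6; 0 0 0 0 0 0 -0.6"
}}

```text
time: 28.4
position: [0.39, 0.3121, 0.3276]
tool_rot: [2.219, 2.223, -0.001]
ft_force: [0.2, -0.2, -1.3]
grip_width: 0.487
```

```bash
python3 - <<'E'
from h import *
goto([.633,.186,.15],0)
im=grab('wrist'); a=cv2.resize(im['pixels'],(400,300)); im=grab('side'); b=cv2.resize(im['pixels'][100:250,190:390],(400,300),interpolation=cv2.INTER_CUBIC); cv2.imwrite('pics/w14.png',np.hstack([a,b]))
E
```

```text
grasp now [0.39   0.312  0.1636] yaw 0.1 -> -0.0 q7 -0.79 w_mm 42.3 F [ 0.2 -0.2 -1.3] t 28.4
  shift cm tool [-12.65  24.28   1.37] len 27.4 turn [-0.     0.     0.002] | after-turn axes shift [-12.61  24.3    1.36]
```

View pics/w14.png

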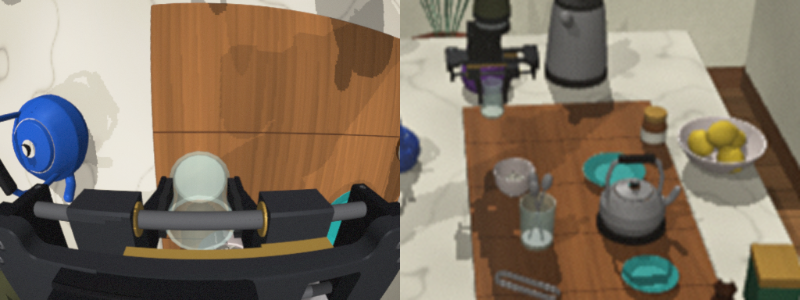

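The glass is held upright. Moving over the large saucer.

>>> {"fn": "play_rows", "kwargs": {
  "targets": "-0.5 1 0 0 0 0 -0.6; -1 2 0 0 0 0 -0.6; -1.5 2.8 0 0 0 0 -0.6; -1.5 2.8 0 0 0 0 -0.6; -1.5 2.8 0 0 0 0 -0.6; -1.5 2.8 0 0 0 0 -0.6; -1.5 2.8 0 0 0 0 -0.6; -1.4 2.8 0 0 0 0 -0.6; -1 2 0 0 0 0 -0.6; -0.7 1.3 0 0 0 0 -0.6; -0.3 0.6 0 0 0 0 -0.6; 0 0 0 0 0 0 -0.6; 0 0 0 0 0 0 -0.6"
}}

```text
time: 30.12
position: [0.6464, 0.1689, 0.3183]
tool_rot: [2.234, 2.208, -0.017]
ft_force: [0.2, 0.3, -1.6]
grip_width: 0.488
```

```bash
python3 - <<'E'
from h import *
goto([.633,.1865,.11],0)
im=grab('wrist'); cv2.imwrite('pics/w15.png',cv2.resize(im['pixels'],(800,600)))
o=rect(im,(.633,.1865),.045,.1,'r15')
E
```

```text
grasp now [0.6452 0.1676 0.1543] yaw -0.7 -> -0.0 q7 -0.5 w_mm 42.5 F [ 0.2  0.3 -1.6] t 30.1
  shift cm tool [ 1.78 -1.33  4.42] len 4.9 turn [-0.007  0.008 -0.012] | after-turn axes shift [ 1.76 -1.34  4.43]
```

View pics/w15.png

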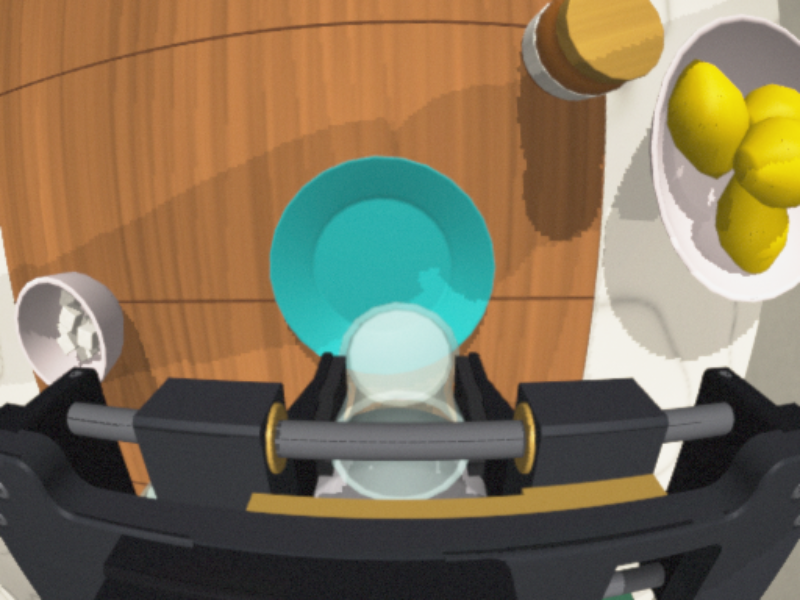

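View pics/r15.png

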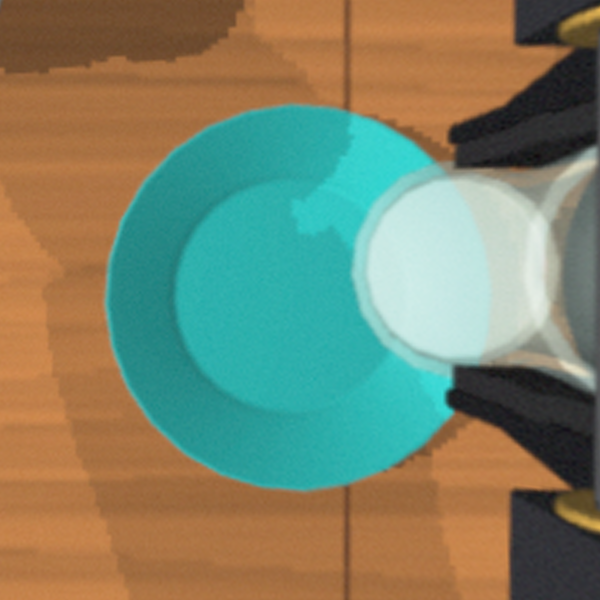

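The saucer is centred at (299,297) in the crop, which is (.634,.1865). I'll check the glass's offset in the grip.

```bash
python3 - <<'E'
from h import *
im=load('wrist'); s,R,p,g=tool()
for u,v in((399,303),(342,350),(456,350)): print((R.T@(pxw(im,u*.64,v*.64,g[2]-.037)-g)).round(4))
for u,v in((401,499),(331,445),(467,445)): print('rim',(R.T@(pxw(im,u*.64,v*.64,g[2]+.029)-g)).round(4))
goto([.634,.1865,.12],0)
E
```

```text
[ 0.0255 -0.0002  0.0368]
[ 0.0042 -0.0245  0.0371]
[0.0044 0.024  0.0368]
rim [-0.0196  0.0005 -0.0288]
rim [ 0.0022 -0.0206 -0.0289]
rim [ 0.0024  0.0203 -0.0292]
grasp now [0.6452 0.1677 0.1544] yaw -0.7 -> 0.0 q7 -0.5 w_mm 42.4 F [ 0.5 -0.6 -1. ] t 30.2
  shift cm tool [ 1.76 -1.24  3.43] len 4.0 turn [-0.007  0.008 -0.012] | after-turn axes shift [ 1.75 -1.24  3.43]
```

>>> {"fn": "play_rows", "kwargs": {
  "targets": "0.8 -0.6 0.5 -0.007 0.008 -0.012 -0.6; 0.9 -0.6 1.2 0 0 0 -0.6; 0 0 1.2 0 0 0 -0.6; 0 0 0.5 0 0 0 -0.6; 0 0 0 0 0 0 -0.6; 0 0 0 0 0 0 -0.6"
}}

```text
time: 30.92
position: [0.6318, 0.1891, 0.2817]
tool_rot: [-2.216, -2.226, 0.0]
ft_force: [-0.4, -1.2, -1.4]
grip_width: 0.483
```

```bash
python3 - <<'E'
from h import *
goto([.634,.1865,.095],0)
E
```

```text
grasp now [0.6317 0.1892 0.1177] yaw 0.3 -> -0.0 q7 -0.53 w_mm 42.0 F [-0.4 -1.2 -1.4] t 30.9
  shift cm tool [-0.26  0.22  2.27] len 2.3 turn [-0.001 -0.     0.005] | after-turn axes shift [-0.26  0.22  2.27]
```

>>> {"fn": "play_rows", "kwargs": {
  "targets": "-0.25 0.2 0.4 0 0 0.005 -0.6; 0 0 0.9 0 0 0 -0.6; 0 0 0.8 0 0 0 -0.6; 0 0 0 0 0 0 -0.6; 0 0 0 0 0 0 -0.6"
}}

```text
time: 31.55
position: [0.6345, 0.1857, 0.2594]
tool_rot: [-2.223, -2.219, -0.0]
ft_force: [0.2, 0.3, -0.7]
grip_width: 0.482
```

```bash
python3 - <<'E'
from h import *
goto([.634,.1865,.0842],0)
im=grab('wrist'); cv2.imwrite('pics/w16.png',cv2.resize(im['pixels'],(800,600)))
E
```

```text
grasp now [0.6345 0.1858 0.0954] yaw -0.1 -> 0.0 q7 -0.54 w_mm 41.9 F [ 0.2  0.3 -0.7] t 31.6
  shift cm tool [ 0.08 -0.05  1.12] len 1.1 turn [-0.    -0.    -0.002] | after-turn axes shift [ 0.08 -0.05  1.12]
```

View pics/w16.png

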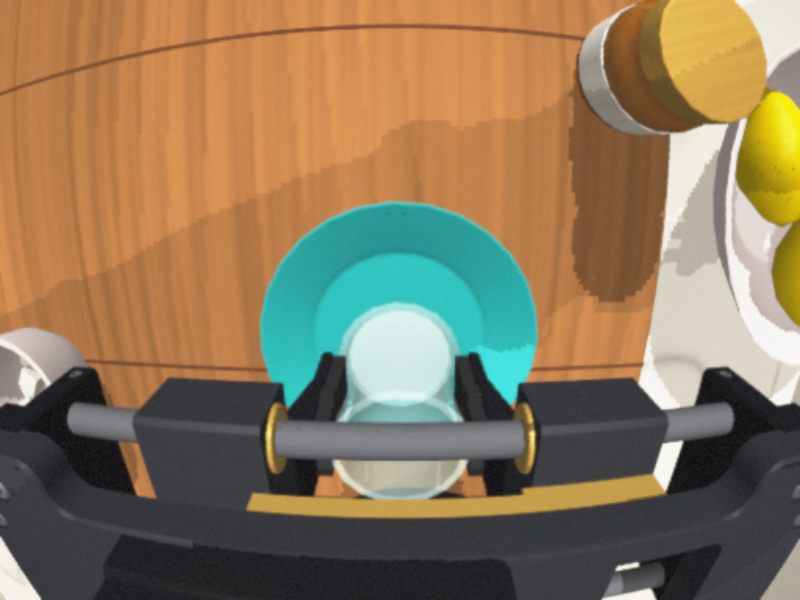

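The glass at columns 342-456 is centred in the well at columns 316-483. Lowering.

>>> {"fn": "play_rows", "kwargs": {
  "targets": "0.08 -0.05 0.4 0 0 0 -0.6; 0 0 0.3 0 0 0 -0.6; 0 0 0.2 0 0 0 -0.6; 0 0 0.1 0 0 0 -0.6; 0 0 0 0 0 0 -0.6"
}}

```text
time: 32.22
position: [0.634, 0.1868, 0.2492]
tool_rot: [-2.223, -2.22, -0.001]
ft_force: [0.0, 0.7, -1.1]
grip_width: 0.484
```

```bash
python3 - <<'E'
from h import *
goto([.634,.1865,.0842],0)
E
```

```text
grasp now [0.6341 0.1868 0.0852] yaw -0.1 -> -0.0 q7 -0.54 w_mm 42.1 F [ 0.   0.7 -1.1] t 32.2
  shift cm tool [-0.03 -0.    0.1 ] len 0.1 turn [ 0.    -0.    -0.002] | after-turn axes shift [-0.03 -0.    0.1 ]
```

>>> {"fn": "play_rows", "kwargs": {
  "targets": "0 0 0.12 0 0 0 -0.6; 0 0 0.08 0 0 0 -0.6; 0 0 0 0 0 0 -0.6; 0 0 0 0 0 0 -0.6"
}}

```text
time: 32.72
position: [0.6342, 0.1871, 0.2483]
tool_rot: [2.223, 2.219, 0.003]
ft_force: [-0.8, 0.0, 0.1]
grip_width: 0.484
```

```bash
python3 - <<'E'
from h import *
goto([.634,.1865,.0842],0)
E
```

```text
grasp now [0.6345 0.1872 0.0843] yaw -0.1 -> -0.0 q7 -0.54 w_mm 42.1 F [-0.8  0.   0.1] t 32.7
  shift cm tool [-0.06 -0.02  0.01] len 0.1 turn [ 0.002 -0.001 -0.002] | after-turn axes shift [-0.06 -0.02  0.01]
```

Touched down: Fz is about 0. Releasing.

>>> {"fn": "play_rows", "kwargs": {
  "targets": "0 0 0 0 0 0 -0.02; 0 0 0 0 0 0 0.1; 0 0 0 0 0 0 0.4; 0 0 0 0 0 0 0.6; 0 0 -1.5 0 0 0 0.6; 0 0 -3 0 0 0 0.6; 0 0 -4 0 0 0 0.6; 0 0 -4 0 0 0 0.6; -3 0 -2 0 0 0 0.6; -4 0 0 0 0 0 0.6; 0 0 0 0 0 0 0.6; 0 0 0 0 0 0 0.6"
}}

```text
time: 34.22
position: [0.6336, 0.1175, 0.4066]
tool_rot: [2.216, 2.22, 0.016]
ft_force: [0.2, -0.7, 0.6]
grip_width: 0.798
```

```bash
python3 - <<'E'
from h import *
im=grab('wrist'); cv2.imwrite('pics/w17.png',cv2.resize(im['pixels'],(800,600)))
a=rect(im,(.634,.1865),.045,.08,None,n=400);b=rect(im,(.634,.1865),.113,.08,None,n=400);cv2.imwrite('pics/r17.png',np.hstack([a,b]))
goto([.388,-.3,.23],0)
E
```

```text
grasp now [0.6355 0.1174 0.2424] yaw 0.1 -> -0.0 q7 -0.37 w_mm 69.7 F [-0.6 -0.4  1.3] t 34.3
  shift cm tool [-41.67 -24.65   0.87] len 48.4 turn [ 0.011 -0.003  0.001] | after-turn axes shift [-41.7  -24.58   1.24]
```

View pics/r17.png

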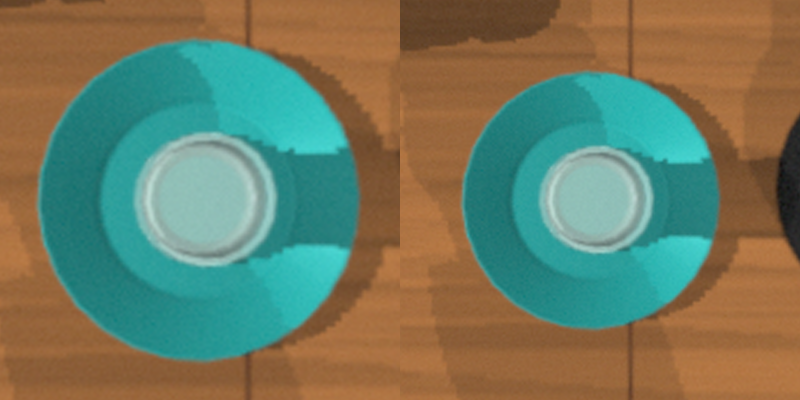

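The tall glass is centred in the large saucer: the rim at (197,200) and the saucer at (199,200) agree within about 1 mm. On to the short glass.

>>> {"fn": "play_rows", "kwargs": {
  "targets": "-2 -1.2 0 0.011 -0.003 0 0.6; -4 -2.4 0 0 0 0 0.6; -5 -2.9 0 0 0 0 0.6; -5 -2.9 0 0 0 0 0.6; -5 -2.9 0 0 0 0 0.6; -5 -2.9 0 0 0 0 0.6; -5 -2.9 0 0 0 0 0.6; -4 -2.3 0 0 0 0 0.6; -3.5 -2.2 0 0 0 0 0.6; -2 -1.4 0 0 0 0 0.6; 0 0 0 0 0 0 0.6; 0 0 0 0 0 0 0.6"
}}

```text
time: 35.78
position: [0.3794, -0.2999, 0.4043]
tool_rot: [-2.208, -2.222, 0.007]
ft_force: [0.5, 0.0, -0.1]
grip_width: 0.8
```

```bash
python3 - <<'E'
from h import *
goto([.385,-.33,.2],0)
im=grab('wrist'); cv2.imwrite('pics/w18.png',cv2.resize(im['pixels'],(800,600)))
rect(im,(.385,-.31),.084,.045,'r18',n=400)
E
```

```text
grasp now [ 0.3778 -0.2994  0.2403] yaw 0.4 -> 0.0 q7 0.62 w_mm 69.6 F [ 0.5  0.  -0.1] t 35.8
  shift cm tool [-3.03  0.58  4.01] len 5.1 turn [-0.01  -0.003  0.007] | after-turn axes shift [-3.01  0.56  4.03]
```

View pics/w18.png

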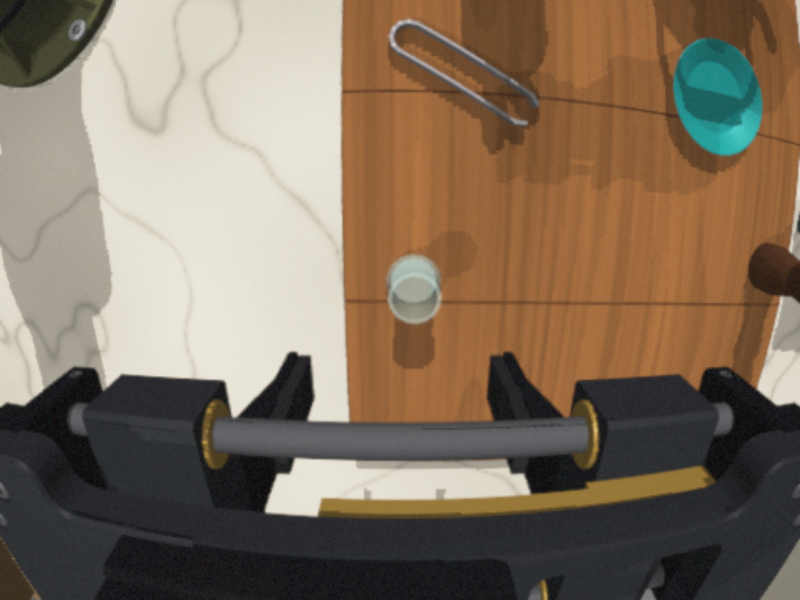

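View pics/r18.png

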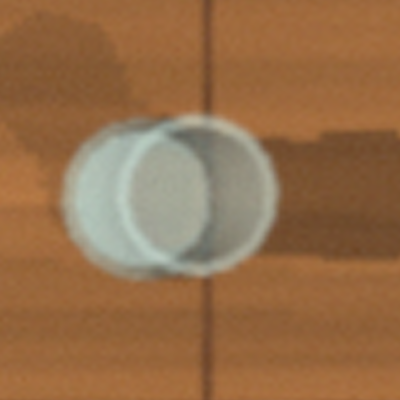

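The rim is centred at (199,194) with a diameter of 36.5 mm, giving an axis at (.386,-.310).

```bash
python3 - <<'E'
from h import *
goto([.386,-.310,.13],0)
E
```

```text
grasp now [ 0.3778 -0.2994  0.2403] yaw 0.4 -> 0.0 q7 0.62 w_mm 69.7 F [0.2 0.1 0. ] t 35.8
  shift cm tool [-1.05  0.76 11.02] len 11.1 turn [-0.01  -0.003  0.007] | after-turn axes shift [-1.01  0.65 11.03]
```

>>> {"fn": "play_rows", "kwargs": {
  "targets": "-0.5 0.4 2.5 -0.01 -0.003 0.007 0.6; -0.5 0.3 3.5 0 0 0 0.6; 0 0 3.5 0 0 0 0.6; 0 0 1.5 0 0 0 0.6; 0 0 0 0 0 0 0.6; 0 0 0 0 0 0 0.6"
}}

```text
time: 36.58
position: [0.3919, -0.3043, 0.2942]
tool_rot: [2.204, 2.232, 0.004]
ft_force: [-0.2, 0.0, 0.8]
grip_width: 0.801
```

```bash
python3 - <<'E'
from h import *
goto([.386,-.310,.066],0)
im=grab('wrist'); cv2.imwrite('pics/w19.png',cv2.resize(im['pixels'],(800,600)))
rect(im,(.386,-.31),.084,.045,'r19',n=400)
E
```

```text
grasp now [ 0.3927 -0.3046  0.1302] yaw 0.7 -> 0.0 q7 0.6 w_mm 69.7 F [-0.2  0.   0.8] t 36.6
  shift cm tool [-0.55 -0.63  6.42] len 6.5 turn [0.005 0.002 0.013] | after-turn axes shift [-0.57 -0.59  6.42]
```

View pics/r19.png

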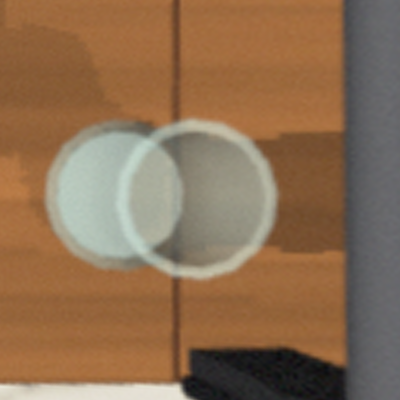

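The rim is at (197,199), which agrees with the earlier axis.

>>> {"fn": "play_rows", "kwargs": {
  "targets": "-0.5 -0.6 0 0.005 0.002 0.013 0.6; 0 0 1.8 0 0 0 0.6; 0 0 2.4 0 0 0 0.6; 0 0 1.4 0 0 0 0.6; 0 0 0 0 0 0 0.6; 0 0 0 0 0 0 0.6"
}}

```text
time: 37.38
position: [0.3857, -0.311, 0.2372]
tool_rot: [2.222, 2.215, 0.0]
ft_force: [0.7, -0.1, 0.7]
grip_width: 0.802
```

```bash
python3 - <<'E'
from h import *
goto([.386,-.3095,.066],0)
E
```

```text
grasp now [ 0.3862 -0.3114  0.0732] yaw -0.2 -> 0.0 q7 0.58 w_mm 69.8 F [ 0.7 -0.1  0.7] t 37.4
  shift cm tool [0.15 0.03 0.72] len 0.7 turn [ 0.003  0.003 -0.003] | after-turn axes shift [0.15 0.03 0.72]
```

>>> {"fn": "play_rows", "kwargs": {
  "targets": "0.15 0 0.5 0.003 0.003 0 0.5; 0 0 0.2 0 0 0 0.2; 0 0 0 0 0 0 0; 0 0 0 0 0 0 -0.1; 0 0 0 0 0 0 -0.3; 0 0 0 0 0 0 -0.5; 0 0 0 0 0 0 -0.6; 0 0 0 0 0 0 -0.6; 0 0 0 0 0 0 -0.6",
  "newtons": 12
}}

```text
time: 38.5
position: [0.3863, -0.3097, 0.2313]
tool_rot: [2.223, 2.216, 0.001]
ft_force: [-0.4, -0.6, -0.4]
grip_width: 0.397
```

```bash
python3 - <<'E'
from h import *
goto([.386,-.3095,.066],0)
im=grab('wrist'); cv2.imwrite('pics/w20.png',cv2.resize(im['pixels'],(800,600)))
E
```

```text
grasp now [ 0.3867 -0.31    0.0673] yaw -0.2 -> -0.0 q7 0.57 w_mm 34.5 F [-0.4 -0.6 -0.4] t 38.5
  shift cm tool [ 0.02 -0.03  0.12] len 0.1 turn [ 0.002  0.001 -0.003] | after-turn axes shift [ 0.02 -0.03  0.13]
```

View pics/w20.png

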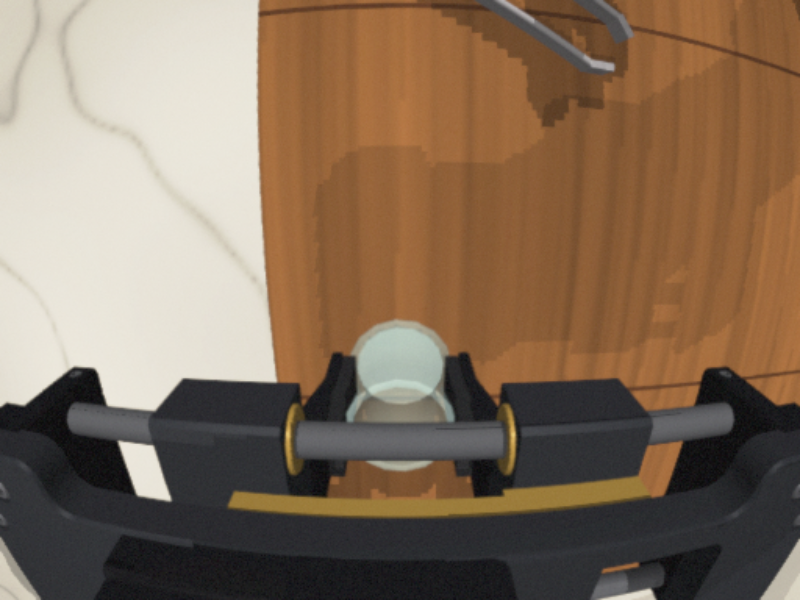

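>>> {"fn": "play_rows", "kwargs": {
  "targets": "0 0 -0.5 0 0 0 -0.6; 0 0 -1.5 0 0 0 -0.6; 0 0 -2.5 0 0 0 -0.6; 0 0 -2.5 0 0 0 -0.6; 0.6 1 -1.5 0 0 0 -0.6; 1.3 2 0 0 0 0 -0.6; 1.9 2.8 0 0 0 0 -0.6; 1.9 2.8 0 0 0 0 -0.6; 1.9 2.8 0 0 0 0 -0.6; 1.9 2.8 0 0 0 0 -0.6; 1.9 2.8 0 0 0 0 -0.6; 1.7 2.6 0 0 0 0 -0.6; 1.3 2 0 0 0 0 -0.6; 0.8 1.3 0 0 0 0 -0.6; 0.4 0.6 0 0 0 0 -0.6; 0 0 0 0 0 0 -0.6; 0 0 0 0 0 0 -0.6"
}}

```text
time: 40.67
position: [0.6331, -0.1439, 0.3277]
tool_rot: [2.22, 2.214, 0.007]
ft_force: [0.5, -1.0, -1.0]
grip_width: 0.396
```

```bash
python3 - <<'E'
from h import *
goto([.645,-.142,.11],0)
im=grab('wrist'); cv2.imwrite('pics/w21.png',cv2.resize(im['pixels'],(800,600)))
o=rect(im,(.645,-.142),.0435,.1,'r21')
E
```

```text
grasp now [ 0.6343 -0.144   0.1637] yaw -0.2 -> -0.0 q7 0.06 w_mm 34.4 F [ 0.5 -1.  -1. ] t 40.7
  shift cm tool [0.19 1.15 5.37] len 5.5 turn [ 0.007  0.001 -0.003] | after-turn axes shift [0.19 1.19 5.37]
```

View pics/w21.png

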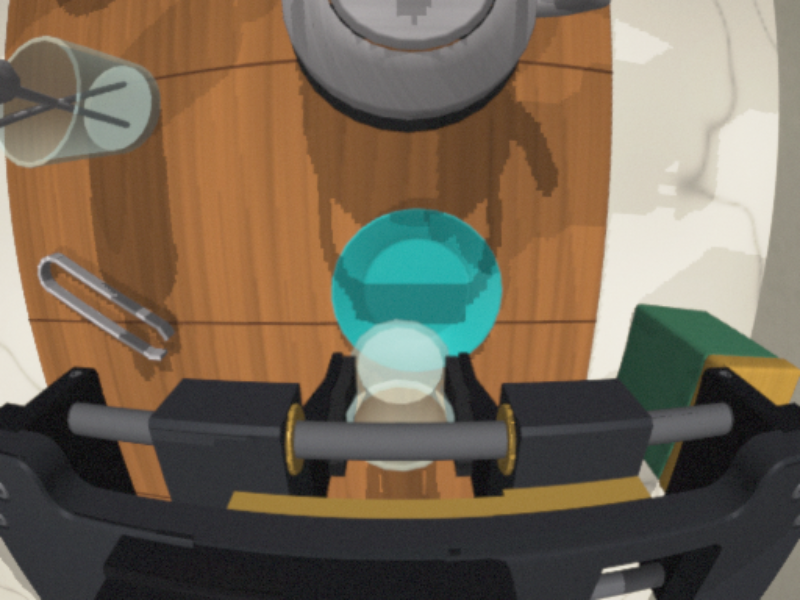

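View pics/r21.png

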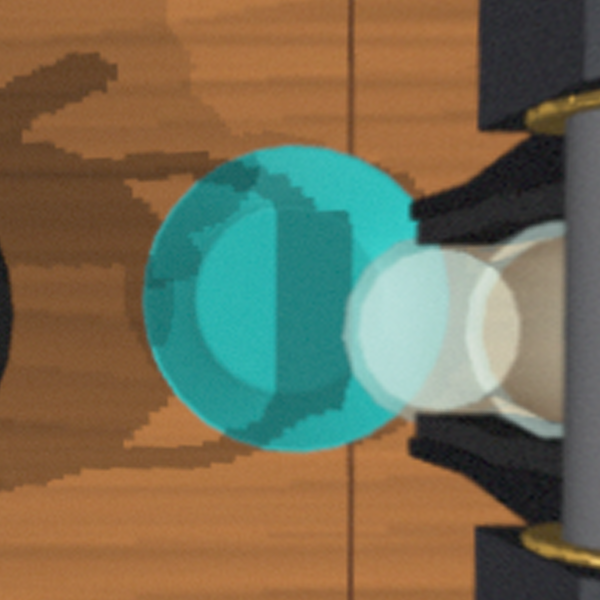

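The saucer is centred at (296,298), which is (.6453,-.141). The green box on the right may be near the gripper body, so I'll check that clearance.

```bash
python3 - <<'E'
from h import *
im=load('top');im=ctrl.get_image('side');P=cloud(im);
m=(P[...,2]>.09)&(P[...,0]>.69)&(P[...,0]<.95)&(abs(P[...,1]+.16)<.1)&(im['depth']>0); Q=P[m]; print(len(Q),Q.min(0),Q.max(0), np.percentile(Q[:,0],[1,5]))
goto([.6453,-.141,.115],0)
E
```

```text
742 [ 0.69014169 -0.25996831  0.09021674] [ 0.88415741 -0.10398894  0.26584559] [0.69128982 0.6968515 ]
grasp now [ 0.6344 -0.1441  0.1637] yaw -0.2 -> -0.0 q7 0.06 w_mm 34.4 F [-0.5  0.1 -0.4] t 40.8
  shift cm tool [0.3  1.18 4.88] len 5.0 turn [ 0.008  0.001 -0.003] | after-turn axes shift [0.29 1.22 4.87]
```

```bash
python3 - <<'E'
from h import *
im=ctrl.get_image('side');P=cloud(im); hsv=cv2.cvtColor(im['pixels'],cv2.COLOR_BGR2HSV)
m=(P[...,0]>.69)&(P[...,0]<.98)&(abs(P[...,1]+.16)<.15)&(im['depth']>0)&(hsv[...,1]>90)&(hsv[...,0]>15)&(hsv[...,0]<85); Q=P[m]; print(len(Q),np.percentile(Q,[1,5,50,95,99],axis=0).round(3))
E
```

```text
1011 [[ 0.801 -0.265  0.009]
 [ 0.804 -0.262  0.018]
 [ 0.834 -0.251  0.1  ]
 [ 0.872 -0.179  0.124]
 [ 0.879 -0.167  0.126]]
```

The box starts at x = .80 and the body reaches only .74, so it is clear.

>>> {"fn": "play_rows", "kwargs": {
  "targets": "0.15 0.6 0.8 0.008 0 0 -0.6; 0.15 0.6 1.5 0 0 0 -0.6; 0 0 1.6 0 0 0 -0.6; 0 0 0.8 0 0 0 -0.6; 0 0 0 0 0 0 -0.6; 0 0 0 0 0 0 -0.6"
}}

```text
time: 41.58
position: [0.6452, -0.1414, 0.2759]
tool_rot: [-2.224, -2.216, 0.004]
ft_force: [0.3, 0.4, -0.1]
grip_width: 0.396
```

```bash
python3 - <<'E'
from h import *
goto([.6453,-.141,.085],0)
E
```

```text
grasp now [ 0.6447 -0.1415  0.1119] yaw -0.2 -> -0.0 q7 0.03 w_mm 34.4 F [ 0.3  0.4 -0.1] t 41.6
  shift cm tool [0.05 0.02 2.69] len 2.7 turn [-0.003  0.    -0.004] | after-turn axes shift [0.04 0.01 2.69]
```

>>> {"fn": "play_rows", "kwargs": {
  "targets": "0.05 0 0.7 -0.003 0 -0.004 -0.6; 0 0 1 0 0 0 -0.6; 0 0 0.7 0 0 0 -0.6; 0 0 0 0 0 0 -0.6; 0 0 0 0 0 0 -0.6"
}}

```text
time: 42.2
position: [0.6454, -0.1411, 0.2511]
tool_rot: [2.22, 2.221, 0.0]
ft_force: [-0.3, -0.3, -1.0]
grip_width: 0.398
```

```bash
python3 - <<'E'
from h import *
goto([.6453,-.141,.0723],0)
im=grab('wrist'); cv2.imwrite('pics/w22.png',cv2.resize(im['pixels'],(800,600)))
E
```

```text
grasp now [ 0.6456 -0.1412  0.0871] yaw 0.0 -> -0.0 q7 0.03 w_mm 34.6 F [-0.3 -0.3 -1. ] t 42.2
  shift cm tool [ 0.01 -0.01  1.48] len 1.5 turn [0.001 0.001 0.   ] | after-turn axes shift [ 0.01 -0.01  1.48]
```

View pics/w22.png

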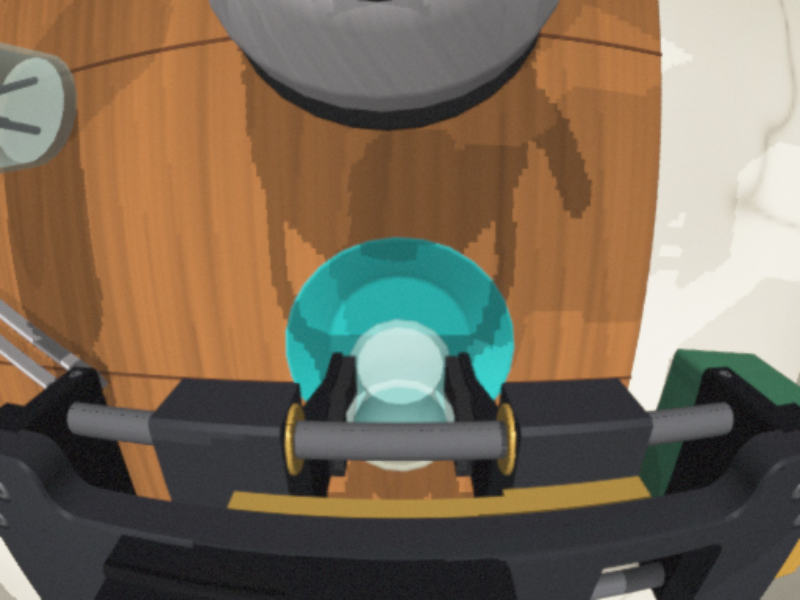

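The glass at columns 354-447 is centred in the saucer at columns 287-513. Lowering.

>>> {"fn": "play_rows", "kwargs": {
  "targets": "0 0 0.5 0 0 0 -0.6; 0 0 0.5 0 0 0 -0.6; 0 0 0.3 0 0 0 -0.6; 0 0 0 0 0 0 -0.6; 0 0 0 0 0 0 -0.6"
}}

```text
time: 42.88
position: [0.6455, -0.1412, 0.2375]
tool_rot: [2.22, 2.22, 0.001]
ft_force: [-1.0, -0.1, -1.6]
grip_width: 0.398
```

```bash
python3 - <<'E'
from h import *
goto([.6453,-.141,.0723],0)
E
```

```text
grasp now [ 0.6458 -0.1413  0.0735] yaw 0.0 -> 0.0 q7 0.02 w_mm 34.6 F [-1.  -0.1 -1.6] t 42.9
  shift cm tool [ 0.02 -0.02  0.12] len 0.1 turn [0.002 0.001 0.   ] | after-turn axes shift [ 0.02 -0.02  0.12]
```

>>> {"fn": "play_rows", "kwargs": {
  "targets": "0 0 0.12 0 0 0 -0.6; 0 0 0.06 0 0 0 -0.6; 0 0 0 0 0 0 -0.6; 0 0 0 0 0 0 -0.6"
}}

```text
time: 43.38
position: [0.6456, -0.1411, 0.2363]
tool_rot: [2.219, 2.22, 0.001]
ft_force: [-1.2, -0.7, -0.7]
grip_width: 0.4
```

```bash
python3 - <<'E'
from h import *
goto([.6453,-.141,.0723],0)
E
```

```text
grasp now [ 0.6461 -0.1413  0.0723] yaw 0.0 -> -0.0 q7 0.02 w_mm 34.8 F [-1.2 -0.7 -0.7] t 43.4
  shift cm tool [ 0.01 -0.03 -0.  ] len 0.0 turn [0.003 0.001 0.   ] | after-turn axes shift [ 0.01 -0.03 -0.  ]
```

>>> {"fn": "play_rows", "kwargs": {
  "targets": "0 0 0.1 0 0 0 -0.6; 0 0 0 0 0 0 -0.6; 0 0 0 0 0 0 -0.6"
}}

```text
time: 43.75
position: [0.6458, -0.1411, 0.2363]
tool_rot: [2.219, 2.219, 0.001]
ft_force: [0.5, -0.4, -0.1]
grip_width: 0.392
```

```bash
python3 - <<'E'
from h import *
goto([.6453,-.141,.0723],0)
E
```

```text
grasp now [ 0.6463 -0.1414  0.0723] yaw 0.0 -> 0.0 q7 0.02 w_mm 34.1 F [ 0.5 -0.4 -0.1] t 43.8
  shift cm tool [ 0.01 -0.05 -0.  ] len 0.0 turn [0.003 0.002 0.   ] | after-turn axes shift [ 0.01 -0.05 -0.  ]
```

The height no longer changes, so it is in contact. Releasing, rising and moving back.

>>> {"fn": "play_rows", "kwargs": {
  "targets": "0 0 0 0 0 0 -0.15; 0 0 0 0 0 0 0; 0 0 0 0 0 0 0.2; 0 0 0 0 0 0 0.4; 0 0 -1.5 0 0 0 0.4; 0 0 -3 0 0 0 0.4; 0 0 -4 0 0 0 0.4; 0 0 -4 0 0 0 0.4; -4 0 -3 0 0 0 0.2; -3 0 0 0 0 0 0; 0 0 0 0 0 0 0; 0 0 0 0 0 0 0"
}}

```text
time: 45.25
position: [0.6458, -0.2091, 0.4043]
tool_rot: [2.21, 2.22, 0.01]
ft_force: [0.0, 0.7, 0.2]
grip_width: 0.506
```

```bash
python3 - <<'E'
from h import *
im=grab('wrist'); cv2.imwrite('pics/w23.png',cv2.resize(im['pixels'],(800,600)))
a=rect(im,(.645,-.141),.0435,.08,None,n=400);b=rect(im,(.645,-.141),.089,.08,None,n=400);cv2.imwrite('pics/r23.png',np.hstack([a,b]))
c=rect(im,(.43,-.14),.042,.08,'r23t',n=600)
E
```

```text
(no output)
```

View pics/r23.png

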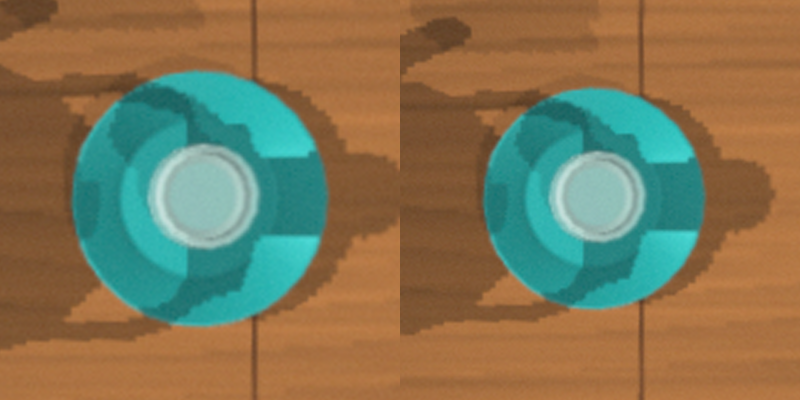

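View pics/r23t.png

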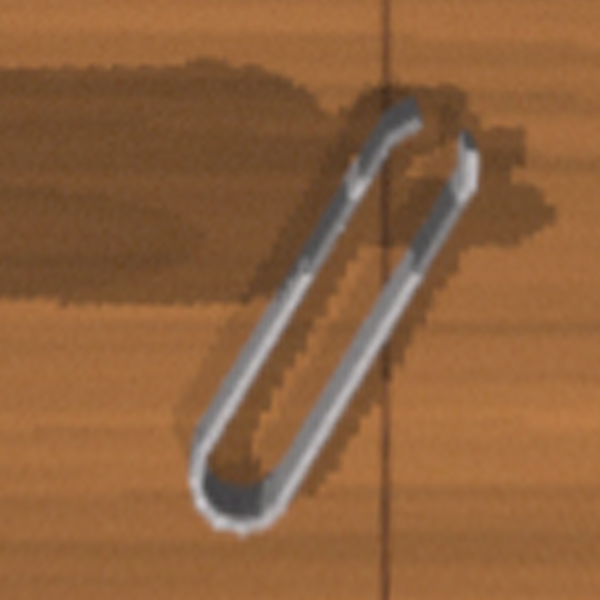

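Both glasses are centred: the short glass rim at (197,196) against the saucer at (200,198). From the edges I read, the tongs are centred at about (.424,-.147), with axis yaw -30.5° and bow toward -x. The spoon glass is close to where the gripper body would be, so I'll measure it.

```bash
python3 - <<'E'
from h import *
im=load('wrist')
a=rect(im,(.45,-.02),.03,.06,None,n=390);b=rect(im,(.45,-.02),.12,.06,None,n=390);cv2.imwrite('pics/r24.png',np.hstack([a,b]))
t=load('top')
f=lambda a,b:(306+a/8,158+b/8)
for z in(.036,.042):
  A=px(t,*f(205,415),z=z);B=px(t,*f(350,155),z=z);print(A,B,(A+B)/2,np.rad2deg(np.arctan2(*(B-A)[1::-1])))
E
```

```text
[ 0.36626527 -0.1254149   0.036     ] [ 0.47189861 -0.1840335   0.036     ] [ 0.41908194 -0.1547242   0.036     ] -29.027001611965673
[ 0.36567731 -0.12408213  0.042     ] [ 0.47073757 -0.18238273  0.042     ] [ 0.41820744 -0.15323243  0.042     ] -29.02700161196566
```

View pics/r24.png

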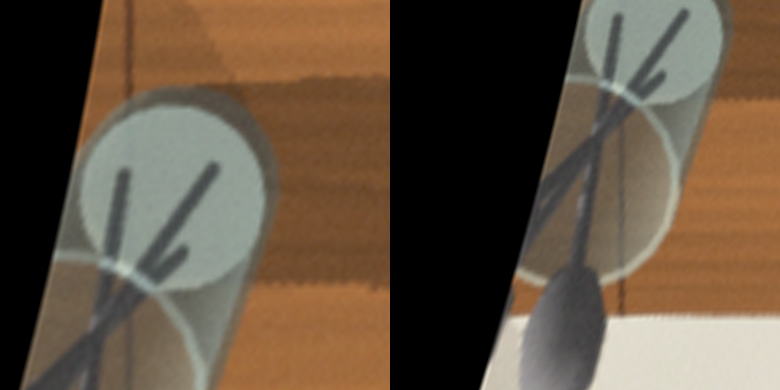

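View pics/w23.png

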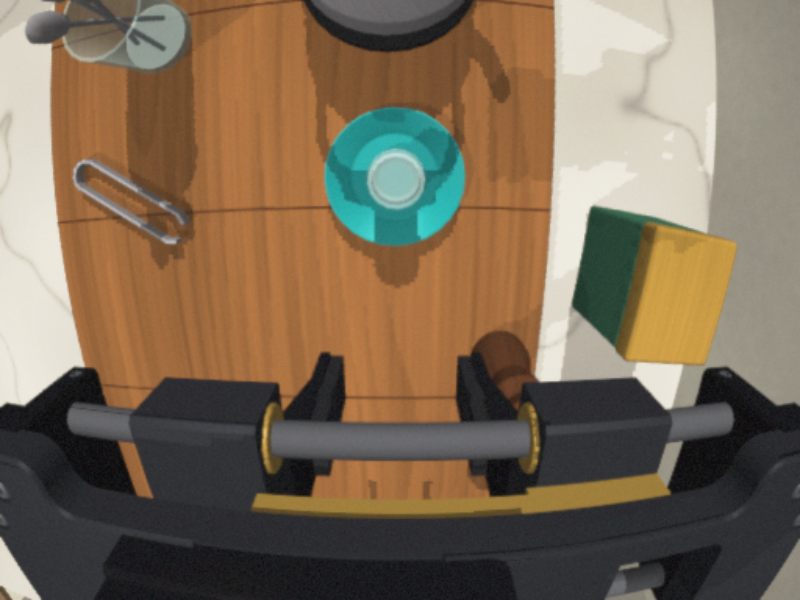

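The spoon glass is at about (.451,-.0155). A centre grasp of the tongs would bring the gripper body onto it. I'll grasp about 27 mm toward the open tips instead, with jaw yaw 59.5°.

>>> {"fn": "play_rows", "kwargs": {
  "targets": "0 -3 0 0 0 -0.173 0; 0 -3 0 0 0 -0.173 0; 0 0 0 0 0 -0.173 0; 0 0 0 0 0 -0.173 0; 0 0 0 0 0 -0.173 0; 0 0 0 0 0 -0.173 0; 0 0 0 0 0 0 0"
}}

```text
time: 46.18
position: [0.5851, -0.2017, 0.4003]
tool_rot: [0.745, 3.049, 0.007]
ft_force: [-0.3, -0.7, 0.4]
grip_width: 0.507
```

```bash
python3 - <<'E'
from h import *
goto([.465,-.172,.2],59.5)
E
```

```text
grasp now [ 0.5858 -0.2011  0.2363] yaw 62.5 -> 59.5 q7 1.26 w_mm 44.1 F [-0.3 -0.7  0.4] t 46.2
  shift cm tool [12.03 -2.92  3.59] len 12.9 turn [0.005 0.002 0.053] | after-turn axes shift [11.85 -3.54  3.63]
```

>>> {"fn": "play_rows", "kwargs": {
  "targets": "3 -0.8 0.9 0.005 0.002 0.053 0; 4 -1 1.3 0 0 0 0; 3.5 -1 1 0 0 0 0; 1.3 -0.4 0.3 0 0 0 0; 0 0 0 0 0 0 0; 0 0 0 0 0 0 0"
}}

```text
time: 46.92
position: [0.4645, -0.164, 0.3629]
tool_rot: [-0.846, -3.024, -0.003]
ft_force: [1.0, -0.5, 0.1]
grip_width: 0.502
```

```bash
python3 - <<'E'
from h import *
goto([.447,-.161,.15],59.5)
im=grab('wrist'); cv2.imwrite('pics/w25.png',cv2.resize(im['pixels'],(800,600)))
rect(im,(.424,-.147),.042,.075,'r25')
E
```

```text
grasp now [ 0.4644 -0.1636  0.1989] yaw 58.7 -> 59.5 q7 1.3 w_mm 43.7 F [ 1.  -0.5  0.1] t 46.9
  shift cm tool [ 1.64 -0.66  4.9 ] len 5.2 turn [ 0.001 -0.002 -0.013] | after-turn axes shift [ 1.66 -0.63  4.89]
```

View pics/w25.png

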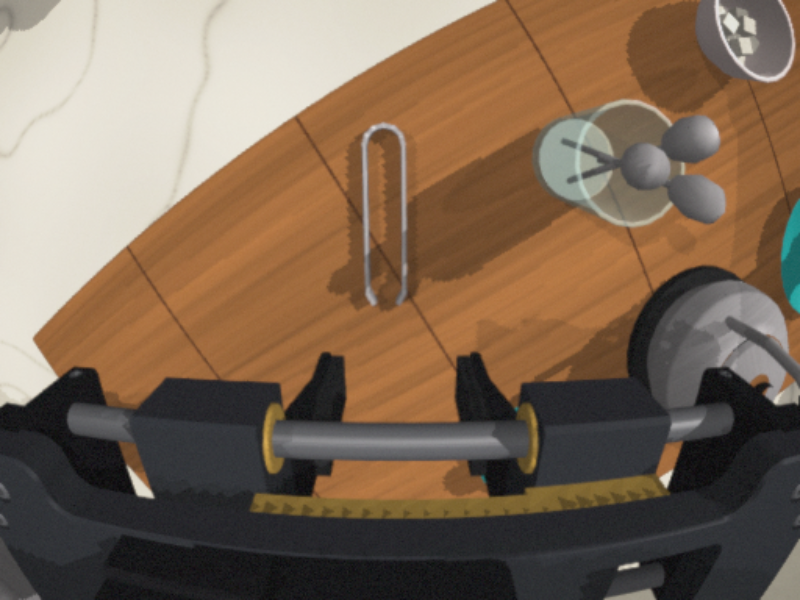

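View pics/r25.png

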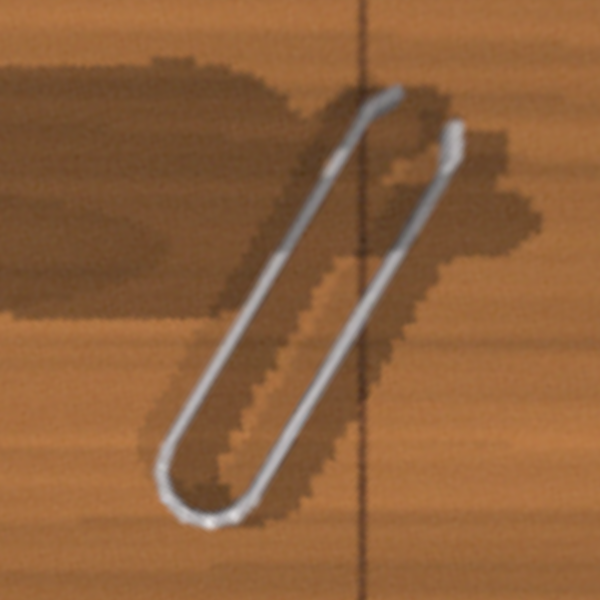

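The tongs measure 120 mm x 27.4 mm here, matching the spec. Their centre is (.421,-.1485) with axis yaw -30.9°, and the arms are straight to about +50 mm. I'll check the body clearance to the spoon glass for a +30 mm grasp.

```bash
python3 - <<'E'
from h import *
im=load('wrist')
rim=pxw(im,630*.64,163*.64,.12); base=pxw(im,575*.64,160*.64,.033); print(rim,base)
sp=[pxw(im,u*.64,v*.64,.18) for u,v in((692,138),(697,198),(646,165),(672,125),(672,190))]; print(np.round(sp,3))
ax=np.deg2rad(-30.9); d=np.array([np.cos(ax),np.sin(ax)]); n=np.array([-d[1],d[0]])
c=np.array([.421,-.1485])
for off in(.027,.03,.033):
  g=c+d*off
  for nm,q,r in[('rim',rim,.034),('base',base,.034)]+[('sp',s,.012) for s in sp]:
    v=q[:2]-g; a,b=abs(v@d),abs(v@n); print(off,nm,'along',round(v@d,3),'lat',round(v@n,3),'clear',round(np.hypot(max(a-.0375,0),max(b-.095,0))-r,4))
goto([*(c+d*.03),.13],59.1)
E
```

```text
[ 0.45205332 -0.01742716  0.12      ] [ 0.45411278 -0.0156362   0.033     ]
[[ 0.44  -0.014  0.18 ]
 [ 0.462 -0.022  0.18 ]
 [ 0.44  -0.039  0.18 ]
 [ 0.431 -0.02   0.18 ]
 [ 0.454 -0.032  0.18 ]]
0.027 rim along -0.068 lat 0.128 clear 0.011
0.027 base along -0.067 lat 0.131 clear 0.0124
0.027 sp along -0.08 lat 0.125 clear 0.0405
0.027 sp along -0.056 lat 0.13 clear 0.0276
0.027 sp along -0.067 lat 0.104 clear 0.019
0.027 sp along -0.084 lat 0.115 clear 0.0389
0.027 sp along -0.059 lat 0.117 clear 0.0183
0.03 rim along -0.071 lat 0.128 clear 0.0131
0.03 base along -0.07 lat 0.131 clear 0.0144
0.03 sp along -0.083 lat 0.125 clear 0.043
0.03 sp along -0.059 lat 0.13 clear 0.0291
0.03 sp along -0.07 lat 0.104 clear 0.0219
0.03 sp along -0.087 lat 0.115 clear 0.0417
0.03 sp along -0.062 lat 0.117 clear 0.0204
0.033 rim along -0.074 lat 0.128 clear 0.0152
0.033 base along -0.073 lat 0.131 clear 0.0164
0.033 sp along -0.086 lat 0.125 clear 0.0455
0.033 sp along -0.062 lat 0.13 clear 0.0308
0.033 sp along -0.073 lat 0.104 clear 0.0248
0.033 sp along -0.09 lat 0.115 clear 0.0444
0.033 sp along -0.065 lat 0.117 clear 0.0227
grasp now [ 0.4645 -0.1636  0.1989] yaw 58.8 -> 59.1 q7 1.3 w_mm 43.8 F [0.  0.4 0.8] t 47.0
  shift cm tool [ 1.52 -0.93  6.89] len 7.1 turn [ 0.002 -0.002 -0.006] | after-turn axes shift [ 1.54 -0.91  6.89]
```

Clearance is 13 mm with a +30 mm grasp. I'll align high up and then descend in small steps.

>>> {"fn": "play_rows", "kwargs": {
  "targets": "0.8 -0.5 0.5 0.002 -0.002 -0.006 0; 0.7 -0.4 1 0 0 0 0; 0 0 0 0 0 0 0; 0 0 0 0 0 0 0"
}}

```text
time: 47.48
position: [0.4467, -0.1641, 0.3465]
tool_rot: [-0.837, -3.027, -0.001]
ft_force: [0.7, -0.4, -0.4]
grip_width: 0.502
```

```bash
python3 - <<'E'
from h import *
goto([.4467,-.1639,.11],59.1)
E
```

```text
grasp now [ 0.4467 -0.164   0.1825] yaw 59.1 -> 59.1 q7 1.33 w_mm 43.7 F [ 0.7 -0.4 -0.4] t 47.5
  shift cm tool [0.01 0.01 7.25] len 7.2 turn [ 0.001 -0.001 -0.   ] | after-turn axes shift [0.01 0.02 7.25]
```

>>> {"fn": "play_rows", "kwargs": {
  "targets": "0 0 1.5 0 0 0 0; 0 0 2 0 0 0 0; 0 0 2 0 0 0 0; 0 0 1 0 0 0 0; 0 0 0 0 0 0 0; 0 0 0 0 0 0 0"
}}

```text
time: 48.22
position: [0.4473, -0.164, 0.2777]
tool_rot: [-0.837, -3.028, -0.002]
ft_force: [-0.5, -0.8, -0.1]
grip_width: 0.502
```

```bash
python3 - <<'E'
from h import *
goto([.4467,-.1639,.051],59.1)
im=grab('wrist'); cv2.imwrite('pics/w26.png',cv2.resize(im['pixels'],(800,600)))
E
```

```text
grasp now [ 0.4473 -0.1638  0.1137] yaw 59.1 -> 59.1 q7 1.28 w_mm 43.6 F [-0.5 -0.8 -0.1] t 48.2
  shift cm tool [ 0.05 -0.03  6.27] len 6.3 turn [ 0.001 -0.    -0.   ] | after-turn axes shift [ 0.05 -0.02  6.27]
```

View pics/w26.png

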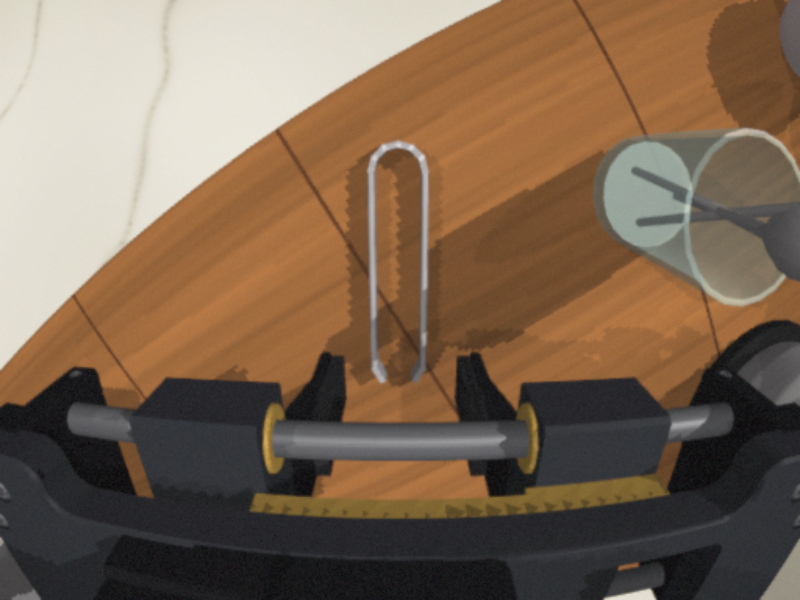

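```bash
python3 - <<'E'
from h import *
im=load('wrist'); s,R,p,g=tool()
for u,v in((399,142),(380,383),(418,383),(369,250),(428,250)): print((R.T@(pxw(im,u*.64,v*.64,.042)-g)).round(4))
E
```

```text
[0.0904 0.0002 0.0717]
[-0.0305 -0.0099  0.0717]
[-0.0305  0.01    0.0717]
[ 0.0399 -0.014   0.0717]
[0.0399 0.0138 0.0717]
```

The tongs centre sits at exactly +30 mm along the tool's x and 0 across. Descending.

>>> {"fn": "play_rows", "kwargs": {
  "targets": "0.05 0 1.5 0 0 0 0; 0 0 1.8 0 0 0 0; 0 0 1.2 0 0 0 0; 0 0 0.6 0 0 0 0; 0 0 0 0 0 0 0; 0 0 0 0 0 0 0"
}}

```text
time: 49.02
position: [0.4475, -0.164, 0.225]
tool_rot: [0.837, 3.025, 0.001]
ft_force: [-0.9, -0.2, 0.3]
grip_width: 0.499
```

```bash
python3 - <<'E'
from h import *
goto([.4467,-.1639,.051],59.1)
E
```

```text
grasp now [ 0.448 -0.164  0.061] yaw 59.1 -> 59.1 q7 1.24 w_mm 43.4 F [-0.9 -0.2  0.3] t 49.0
  shift cm tool [ 0.07 -0.03  1.  ] len 1.0 turn [ 0.001  0.003 -0.   ] | after-turn axes shift [ 0.07 -0.03  1.  ]
```

>>> {"fn": "play_rows", "kwargs": {
  "targets": "0.07 0 0.5 0 0.003 0 0; 0 0 0.45 0 0 0 0; 0 0 0 0 0 0 0; 0 0 0 0 0 0 -0.2; 0 0 0 0 0 0 -0.4; 0 0 0 0 0 0 -0.6; 0 0 0 0 0 0 -0.8; 0 0 0 0 0 0 -0.8",
  "newtons": 25
}}

```text
time: 50.02
position: [0.4473, -0.1638, 0.2158]
tool_rot: [0.837, 3.026, 0.001]
ft_force: [-0.1, 0.4, 0.2]
grip_width: 0.32
```

```bash
python3 - <<'E'
from h import *
goto([.4467,-.1639,.051],59.1)
im=grab('wrist'); cv2.imwrite('pics/w27.png',cv2.resize(im['pixels'],(800,600)))
s,R,p,g=tool()
E
```

```text
grasp now [ 0.4476 -0.1638  0.0518] yaw 59.1 -> 59.1 q7 1.23 w_mm 27.8 F [-0.1  0.4  0.2] t 50.0
  shift cm tool [ 0.04 -0.04  0.08] len 0.1 turn [ 0.001  0.002 -0.001] | after-turn axes shift [ 0.04 -0.04  0.08]
```

View pics/w27.png

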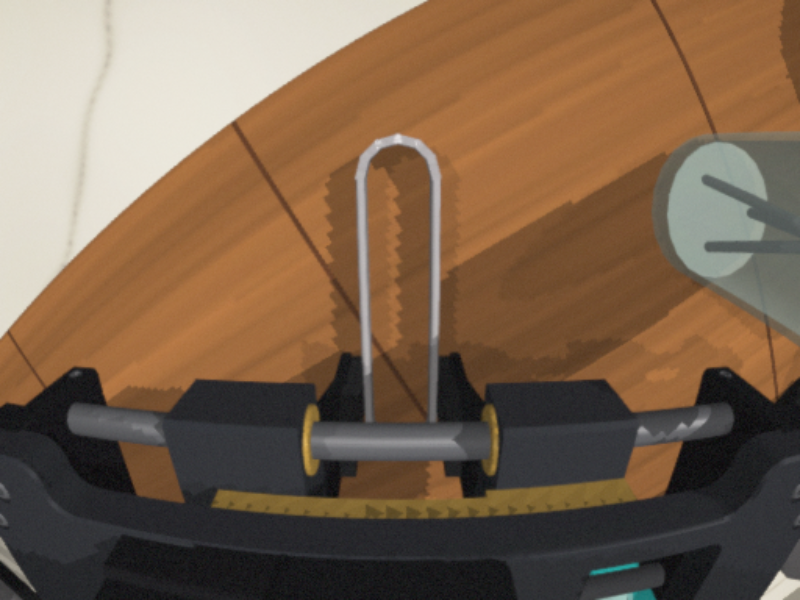

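The tongs are gripped at 27.8 mm. Lifting straight up.

>>> {"fn": "play_rows", "kwargs": {
  "targets": "0 0 -0.6 0 0 0 -0.8; 0 0 -1.5 0 0 0 -0.8; 0 0 -2.5 0 0 0 -0.8; 0 0 -3 0 0 0 -0.8; 0 0 -3 0 0 0 -0.8; 0 0 -3 0 0 0 -0.8; 0 0 -3 0 0 0 -0.8; 0 0 -2.5 0 0 0 -0.8; 0 0 -1 0 0 0 -0.8; 0 0 0 0 0 0 -0.8; 0 0 0 0 0 0 -0.8"
}}

```text
time: 51.45
position: [0.446, -0.1618, 0.4308]
tool_rot: [0.831, 3.021, -0.002]
ft_force: [0.3, 0.8, -0.7]
grip_width: 0.32
```

```bash
python3 - <<'E'
from h import *
goto([.4495,.1545,.25],90)
im=grab('wrist'); cv2.imwrite('pics/w28.png',cv2.resize(im['pixels'],(800,600)))
s,R,p,g=tool()
for u,v in((399,138),): print((R.T@(pxw(im,u*.64,v*.64,g[2]-.0098)-g)).round(4))
E
```

```text
grasp now [ 0.4472 -0.1623  0.2668] yaw 59.2 -> 90.0 q7 1.36 w_mm 27.8 F [ 0.3  0.8 -0.7] t 51.5
  shift cm tool [15.89 27.35  1.58] len 31.7 turn [-0.001  0.008 -0.537] | after-turn axes shift [-0.35 31.63  1.68]
[0.0901 0.0003 0.0091]
```

View pics/w28.png

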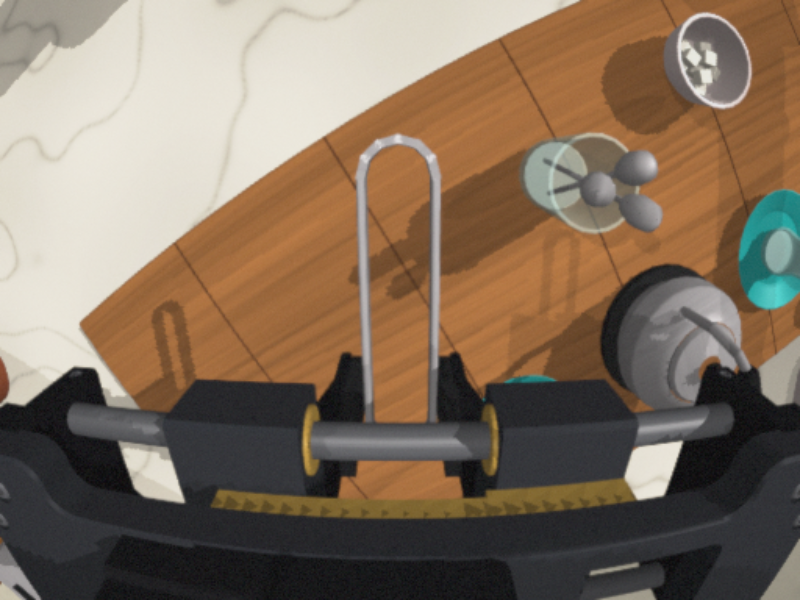

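>>> {"fn": "play_rows", "kwargs": {
  "targets": "0 0 0 0 0.004 -0.13 -0.8; 0 0 0 0 0.004 -0.14 -0.8; 0 0 0 0 0 -0.14 -0.8; 0 0 0 0 0 -0.12 -0.8; 0 1.5 0 0 0 0 -0.8; 0 3 0 0 0 0 -0.8; 0 4 0 0 0 0 -0.8; 0 4 0 0 0 0 -0.8; 0 4 0 0 0 0 -0.8; 0 4 0 0 0 0 -0.8; 0 4 0 0 0 0 -0.8; 0 3.3 0 0 0 0 -0.8; 0 2 0 0 0 0 -0.8; 0 1 0 0 0 0 -0.8; 0 0 0 0 0 0 -0.8; 0 0 0 0 0 0 -0.8"
}}

```text
time: 53.5
position: [0.4387, 0.1653, 0.422]
tool_rot: [-0.013, -3.123, -0.012]
ft_force: [-0.3, 0.7, -0.4]
grip_width: 0.324
```

```bash
python3 - <<'E'
from h import *
goto([.4495,.1545,.2],90)
im=grab('wrist'); cv2.imwrite('pics/w29.png',cv2.resize(im['pixels'],(800,600)))
rect(im,(.4225,.1545),.078,.07,'r29',n=560)
E
```

```text
grasp now [0.4356 0.1666 0.258 ] yaw 89.5 -> 90.0 q7 1.22 w_mm 28.2 F [-0.3  0.7 -0.4] t 53.5
  shift cm tool [-1.2  -1.12  5.77] len 6.0 turn [ 0.008 -0.019 -0.009] | after-turn axes shift [-1.08 -1.08  5.8 ]
```

View pics/w29.png

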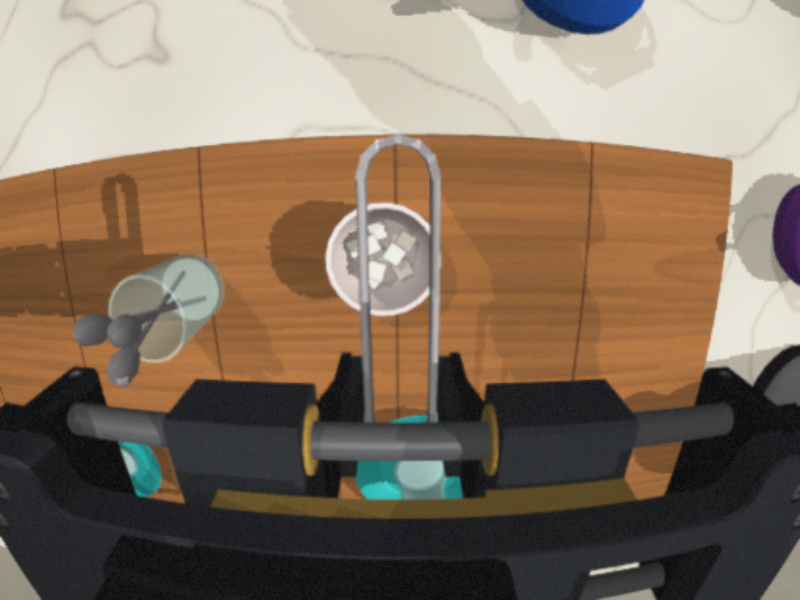

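View pics/r29.png

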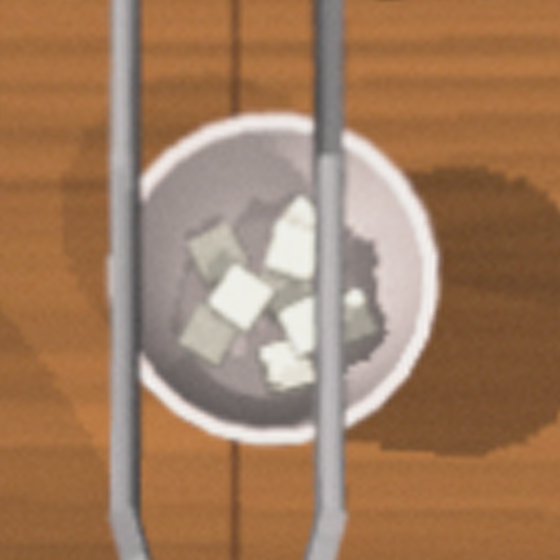

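The bowl rim is centred at (273,279) in the crop with a diameter of 83.4 mm, so it is at (.4226,.156). The grasp target is therefore (.4526,.156).

```bash
python3 - <<'E'
from h import *
goto([.4526,.156,.2],90)
E
```

```text
grasp now [0.4356 0.1666 0.258 ] yaw 89.5 -> 90.0 q7 1.22 w_mm 27.4 F [ 0.6  0.1 -1.4] t 53.5
  shift cm tool [-1.51 -0.96  5.77] len 6.0 turn [ 0.008 -0.019 -0.009] | after-turn axes shift [-1.39 -0.93  5.8 ]
```

>>> {"fn": "play_rows", "kwargs": {
  "targets": "-0.7 -0.5 0.5 0.008 -0.019 -0.009 -0.8; -0.7 -0.5 1 0 0 0 -0.8; 0 0 1.5 0 0 0 -0.8; 0 0 1.5 0 0 0 -0.8; 0 0 1 0 0 0 -0.8; 0 0 0 0 0 0 -0.8; 0 0 0 0 0 0 -0.8"
}}

```text
time: 54.42
position: [0.4537, 0.1521, 0.3615]
tool_rot: [-0.005, -3.14, 0.001]
ft_force: [0.5, 0.2, -1.0]
grip_width: 0.318
```

```bash
python3 - <<'E'
from h import *
goto([.4526,.156,.13],90)
E
```

```text
grasp now [0.4535 0.152  0.1975] yaw 89.8 -> 90.0 q7 1.18 w_mm 27.7 F [ 0.5  0.2 -1. ] t 54.4
  shift cm tool [0.1  0.39 6.75] len 6.8 turn [-0.001 -0.001 -0.003] | after-turn axes shift [0.11 0.39 6.75]
```

>>> {"fn": "play_rows", "kwargs": {
  "targets": "0.1 0.4 0.8 0 0 -0.003 -0.8; 0 0 1.5 0 0 0 -0.8; 0 0 1.8 0 0 0 -0.8; 0 0 1.2 0 0 0 -0.8; 0 0 0.5 0 0 0 -0.8; 0 0 0 0 0 0 -0.8; 0 0 0 0 0 0 -0.8"
}}

```text
time: 55.3
position: [0.4528, 0.1569, 0.3006]
tool_rot: [-0.001, 3.141, -0.001]
ft_force: [0.7, -0.4, -0.4]
grip_width: 0.316
```

```bash
python3 - <<'E'
from h import *
goto([.4526,.156,.1],90)
im=grab('wrist'); cv2.imwrite('pics/w30.png',cv2.resize(im['pixels'],(800,600)))
rect(im,(.4226,.156),.078,.07,'r30',n=560)
s,R,p,g=tool()
print((R.T@(pxw(im,399*.64,138*.64,g[2]-.0098)-g)).round(4))
E
```

```text
grasp now [0.4529 0.1568 0.1366] yaw 90.0 -> 90.0 q7 1.1 w_mm 27.5 F [ 0.7 -0.4 -0.4] t 55.3
  shift cm tool [ 0.02 -0.09  3.66] len 3.7 turn [-0.001  0.001  0.001] | after-turn axes shift [ 0.02 -0.09  3.66]
[0.0899 0.0003 0.0097]
```

View pics/w30.png

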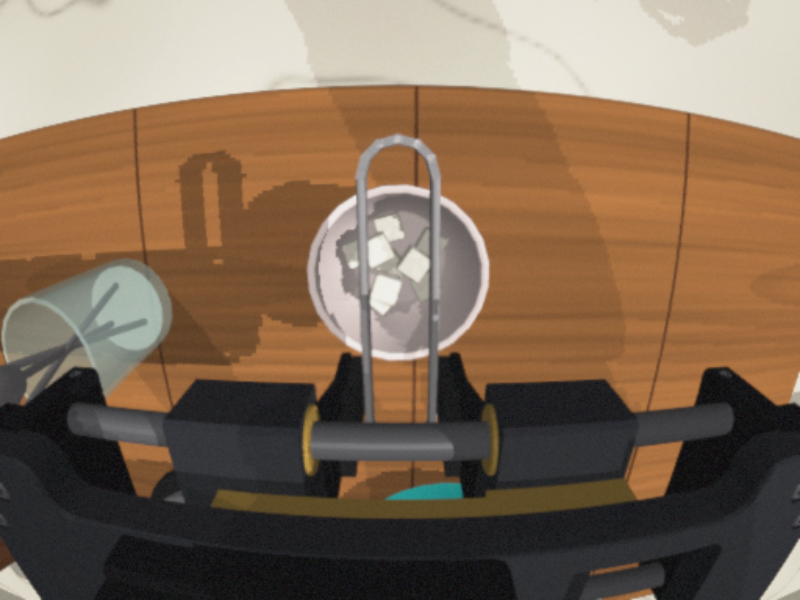

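View pics/r30.png

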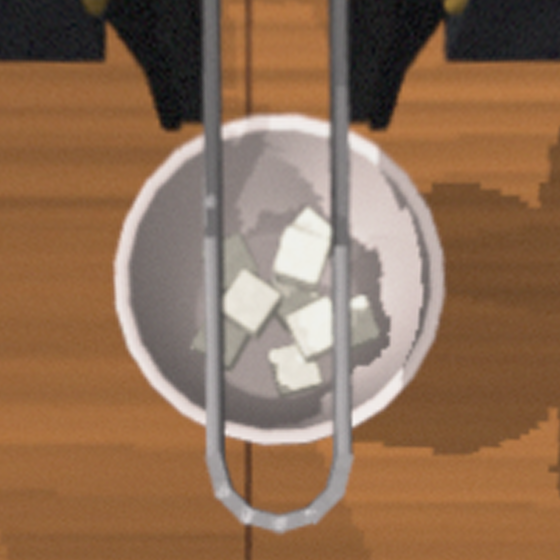

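The bowl is centred at (279,279), exactly on target, with the tongs over it. Lowering.

>>> {"fn": "play_rows", "kwargs": {
  "targets": "0 -0.08 0.8 0 0 0 -0.8; 0 0 1 0 0 0 -0.8; 0 0 0.8 0 0 0 -0.8; 0 0 0.4 0 0 0 -0.8; 0 0 0 0 0 0 -0.8; 0 0 0 0 0 0 -0.8"
}}

```text
time: 56.1
position: [0.453, 0.1559, 0.2688]
tool_rot: [-0.0, 3.14, -0.001]
ft_force: [0.2, 0.7, 0.0]
grip_width: 0.317
```

```bash
python3 - <<'E'
from h import *
goto([.4526,.156,.0998],90)
E
```

```text
grasp now [0.4533 0.1558 0.1048] yaw 90.0 -> 90.0 q7 1.06 w_mm 27.6 F [0.2 0.7 0. ] t 56.1
  shift cm tool [0.04 0.01 0.5 ] len 0.5 turn [-0.001  0.001  0.   ] | after-turn axes shift [0.04 0.01 0.5 ]
```

>>> {"fn": "play_rows", "kwargs": {
  "targets": "0.05 0 0.25 0 0 0 -0.8; 0 0 0.12 0 0 0 -0.8; 0 0 0 0 0 0 -0.8; 0 0 0 0 0 0 -0.8"
}}

```text
time: 56.6
position: [0.4527, 0.156, 0.2654]
tool_rot: [-0.0, 3.139, -0.001]
ft_force: [0.4, 0.8, -1.3]
grip_width: 0.316
```

```bash
python3 - <<'E'
from h import *
goto([.4526,.156,.0998],90)
E
```

```text
grasp now [0.4532 0.1559 0.1014] yaw 90.0 -> 90.0 q7 1.05 w_mm 27.5 F [ 0.4  0.8 -1.3] t 56.6
  shift cm tool [ 0.02 -0.    0.16] len 0.2 turn [-0.001  0.003  0.   ] | after-turn axes shift [ 0.01 -0.    0.16]
```

>>> {"fn": "play_rows", "kwargs": {
  "targets": "0 0 0.1 0 0.002 0 -0.8; 0 0 0.06 0 0 0 -0.8; 0 0 0 0 0 0 -0.8; 0 0 0 0 0 0 -0.8"
}}

```text
time: 57.1
position: [0.4528, 0.156, 0.2638]
tool_rot: [-0.0, 3.141, -0.001]
ft_force: [-0.2, 0.2, -0.7]
grip_width: 0.315
```

```bash
python3 - <<'E'
from h import *
goto([.4526,.156,.0998],90)
im=grab('wrist'); cv2.imwrite('pics/w31.png',cv2.resize(im['pixels'],(800,600)))
E
```

```text
grasp now [0.4529 0.1558 0.0998] yaw 90.0 -> 90.0 q7 1.05 w_mm 27.4 F [-0.2  0.2 -0.7] t 57.1
  shift cm tool [ 0.02  0.   -0.  ] len 0.0 turn [-0.001  0.001  0.   ] | after-turn axes shift [ 0.02  0.   -0.  ]
```

View pics/w31.png

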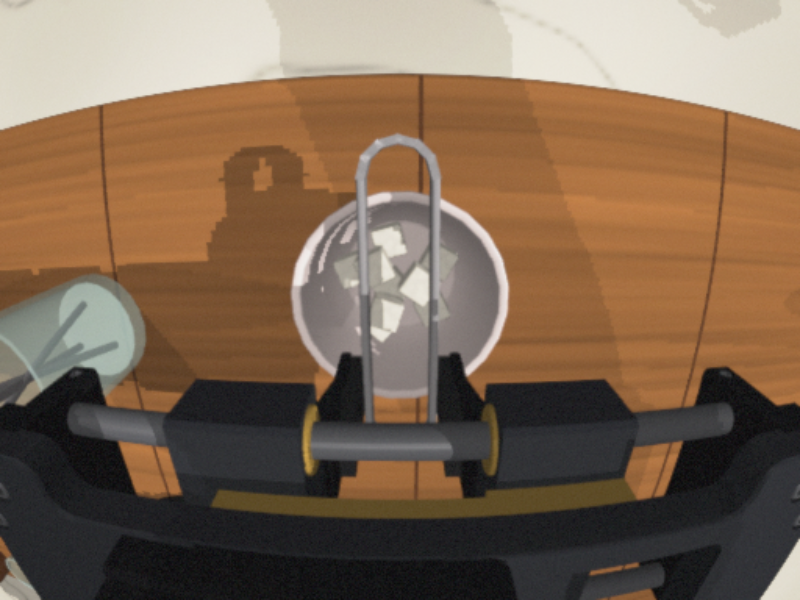

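>>> {"fn": "play_rows", "kwargs": {
  "targets": "0 0 0.08 0 0 0 -0.8; 0 0 0 0 0 0 -0.8; 0 0 0 0 0 0 -0.8"
}}

```text
time: 57.52
position: [0.453, 0.1562, 0.2637]
tool_rot: [-0.0, 3.141, -0.002]
ft_force: [-0.8, -1.1, 1.2]
grip_width: 0.316
```

```bash
python3 - <<'E'
from h import *
goto([.4526,.156,.0998],90)
E
```

```text
grasp now [0.4531 0.1559 0.0997] yaw 90.0 -> 90.0 q7 1.05 w_mm 27.5 F [-0.8 -1.1  1.2] t 57.5
  shift cm tool [ 0.04 -0.02 -0.01] len 0.0 turn [-0.001  0.001  0.   ] | after-turn axes shift [ 0.04 -0.02 -0.01]
```

The force reversed to +1.2 N and the height stopped changing, so the tongs are on the rim. Releasing.

>>> {"fn": "play_rows", "kwargs": {
  "targets": "0 0 0 0 0 0 -0.3; 0 0 0 0 0 0 -0.2; 0 0 0 0 0 0 -0.1; 0 0 0 0 0 0 -0.1; 0 0 -1 0 0 0 -0.1; 0 0 -2 0 0 0 -0.1; 0 0 -3 0 0 0 -0.1; 0 0 -4 0 0 0 0; 0 0 -4 0 0 0 0; 0 0 -4 0 0 0 0; 0 0 -3 0 0 0 0; 0 0 0 0 0 0 0; 0 0 0 0 0 0 0"
}}

```text
time: 59.15
position: [0.4513, 0.158, 0.4841]
tool_rot: [-0.006, 3.137, -0.002]
ft_force: [-0.7, -0.3, 0.1]
grip_width: 0.496
```

```bash
python3 - <<'E'
from h import *
im=grab('wrist'); cv2.imwrite('pics/w32.png',cv2.resize(im['pixels'],(800,600)))
a=rect(im,(.4226,.156),.078,.075,None,n=400);b=rect(im,(.4226,.156),.090,.075,None,n=400);cv2.imwrite('pics/r32.png',np.hstack([a,b]))
im=grab('side');cv2.imwrite('pics/s32.png',cv2.resize(im['pixels'][110:270,190:400],(800,610),interpolation=cv2.INTER_CUBIC)[:600])
E
```

```text
(no output)
```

View pics/r32.png

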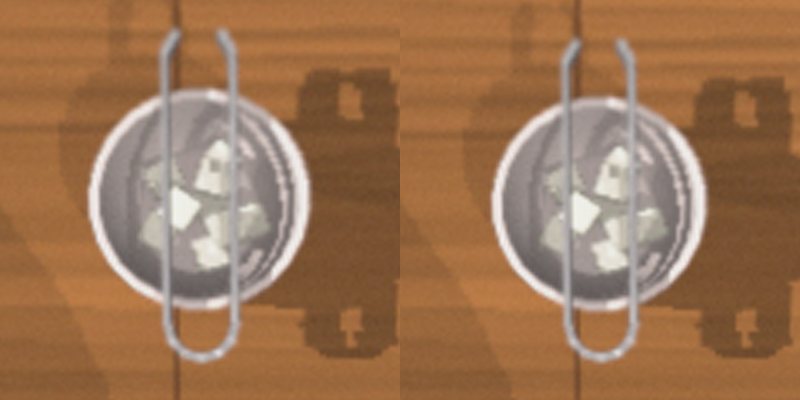

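View pics/s32.png

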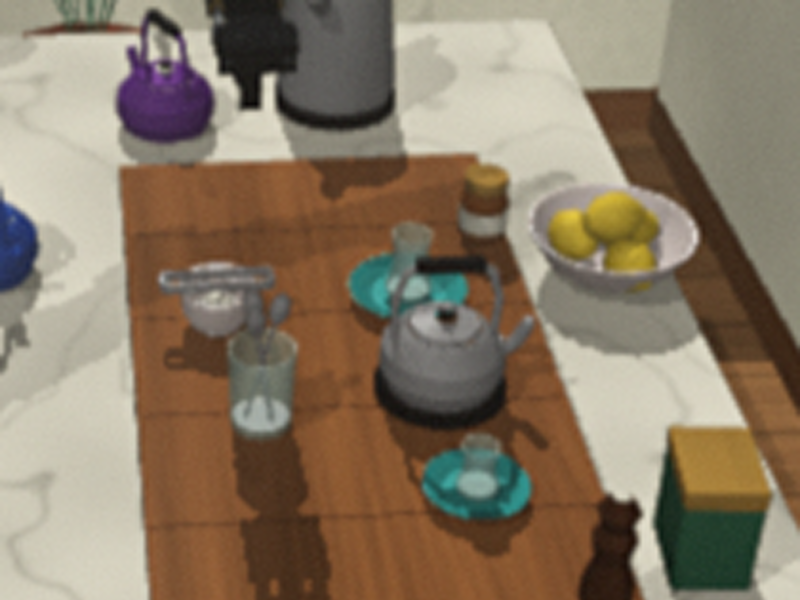

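View pics/w32.png

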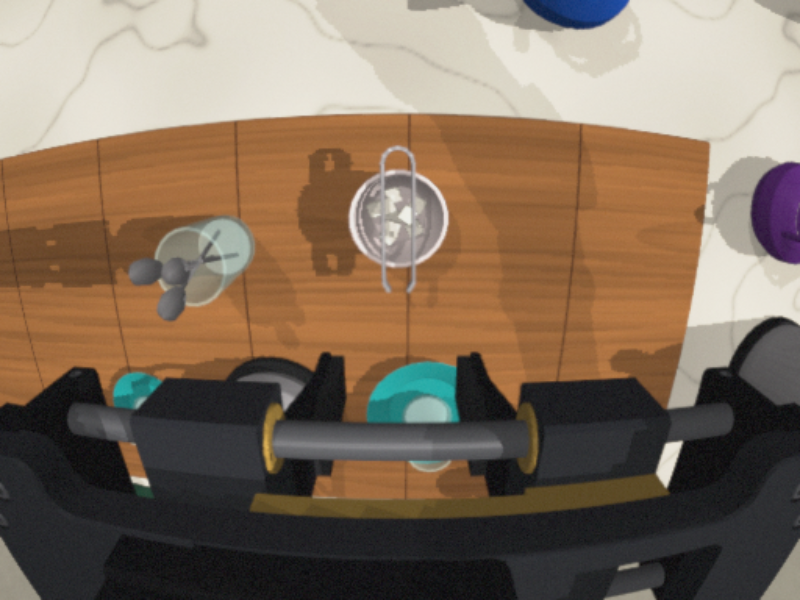

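The tongs at (199,199) and the bowl rim at (199,199) coincide, and the side view shows the tongs level and everything upright. One last check from the top camera.

```bash
python3 - <<'E'
from h import *
im=grab('top'); cv2.imwrite('pics/t33.png',cv2.resize(im['pixels'][70:230,120:460],(800,376),interpolation=cv2.INTER_CUBIC))
cv2.imwrite('pics/t33b.png',cv2.resize(im['pixels'][95:160,240:330],(720,520),interpolation=cv2.INTER_CUBIC))
E
```

```text
(no output)
```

View pics/t33.png

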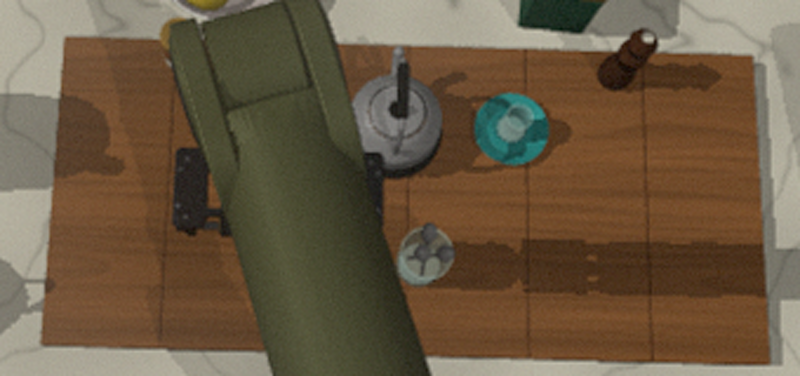

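View pics/t33b.png

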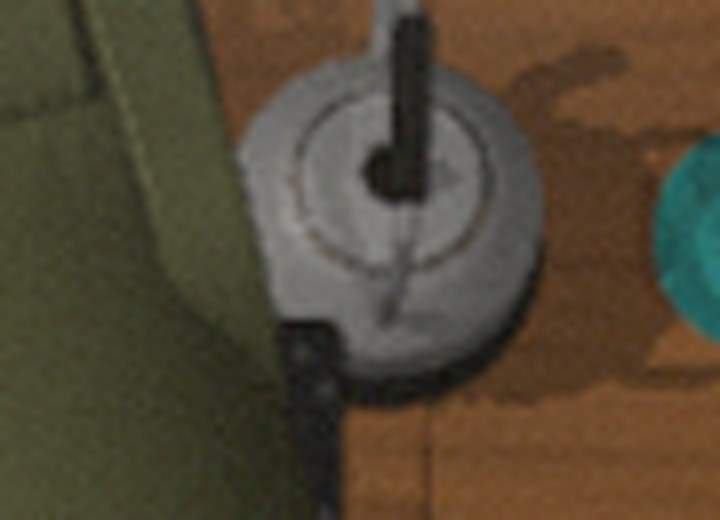

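The pot at (397,125) in the top view sits on the trivet, and the short glass and spoon glass are undisturbed. Handing in.

```bash
python3 - <<'E'
from h import *
print(ctrl.close_job())
E
```

```text
the job is handed in; nothing more can be done
None
```

Tea for two is laid, in the order asked, and the job was handed in at about 59 s of the 141 s allowed. No force reading came near the limits, but I read it only between moves.

| Item | Last check |
|---|---|
| Trivet | About 1.5 mm from the midpoint between the saucers (wrist camera) |
| Teapot | Upright; gripper at release about 1 mm from the trivet centre |
| Tall glass in the larger saucer | Within about 1 mm of centre |
| Short glass in the smaller saucer | Within about 1 mm of centre |
| Tongs across the sugar bowl | Level in the side view; same centre as the rim within measuring error |

- **Pot centring:** its place on the trivet comes from the gripper position at release plus views where the pot partly hides the ring. I had no unobstructed view of both together.
- **Camera disagreement:** the top and wrist cameras differed by up to 4 mm on most objects and about 8 mm on the tongs, where my top-view reading was coarse. I relied on the close wrist views, which matched the given sizes to within about 2–3%.
- **Left in place:** the saucers, bowl and spoon glass showed no visible movement. I gripped the tongs 30 mm off-centre so the gripper body would stay clear of the spoon glass.

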